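# Shut and bolt a shielded sample box with the hook rod

## Task

The shielded box of radio-labelled samples has been left open, and hands must stay off it: take the hook rod from its cradle, put its hook through the ring eye on the open lid and swing the lid fully shut without letting it slam. Then use the rod to push the slide bolt on the lid all the way into its keeper, and lay the rod back in its cradle as it lay. Touch the box with the rod only, and leave the other things on the bench where they are.

Things in the scene. Friction and masses are not known exactly. Their poses are not given: they have to be found in the camera images.
- sample_box: Fixed grey shielded box, 125 deep x 260 wide x 159 high with the lid shut, open at the top. Origin: centre of its underside, on the bench. x runs from its front (robot side) to its back, y to its left, z up; place and turn vary. A handle sticks out 26 from its left side. A rack of tubes stands inside, below the rim.
- lid (a joint): Angle of the lid (rad): 0 shut, 1.57 upright, limit 1.40; it opens up and back. Grey plate 129 x 260 x 14, about 0.28 kg, hinged along the box's back top edge. The stiff hinge holds it wherever it is left; about 2 to 3 N at the eye moves it. The bolt is on its upper face.
- lid_hinge (a point): Centre of the lid's hinge axis, which runs along the box's y; at x = 62.5, y = 0, z = 152 in the box's frame. Its axes turn with the lid and equal the box's when the lid is shut.
- eye (a point): Centre of the steel ring eye standing out from the middle of the lid's free edge, 147 from the hinge axis, in the lid's mid-plane. Lid shut: x = -84.5, y = 0, z = 152 in the box's frame, in front of the box; lid open: above the lid's edge. The ring's axis is parallel to the hinge, so a tine through it can turn as the lid swings. Clear hole 22, wire 5, outside 33. Axes: the lid's.
- bolt (a joint): Travel of the slide bolt (m): 0 drawn back, 0.028 fully in the keeper (stop). It slides along the lid to the box's right (-y), friction about 1.5 N. Its 9 mm pin enters the keeper only when the lid is shut; if it is pushed out while the lid is open, it fouls the keeper and the lid cannot shut.
- bolt_knob (a point): Centre of the bolt's upright knob (14 diameter, 15 high, on a 7 mm stem), 33 above the lid's upper face. Lid shut, bolt drawn back: x = -32.5, y = -66, z = 192 in the box's frame. Push it sideways to the box's right (-y). Two guide straps in line with it (y = -41 and -110) reach up to z = 174.
- cradle: Fixed aluminium cradle for the rod, base 150 x 62 x 8, two forks at x = -60 and x = 56, each 9 thick with a slot 23.6 wide, floor at z = 50, straight to z = 68, flared to z = 82. Origin: centre of its underside, on the bench; x along the rod towards its hook end.
- cradle_seat (a point): Where the rod's grip centre lies when the rod is in the cradle: on the cradle's axis, 59 above the bench. Axes as the cradle's.
- rod_grip (a point): Grip centre of the loose hook rod (0.11 kg, 275 long), near its centre of mass and half-way between the forks. x along the rod to its hook end, y the way the tine points, z up. Square black handle 18 x 18 from x = -130 to 70, then a steel shank 9 thick to x = 142, where a tine 7 thick stands out at right angles along +y, level as the rod lies.
- tine_root (a point): Where the tine's centre line meets the shank's, 142 ahead of the rod's grip centre.
- tine_tip (a point): Centre of the 9 mm ball at the tine's end, 36 from tine_root along the rod's y.
- wash_bottle: Loose wash bottle, 204 high with its spout, body 66 thick; bystander. Origin: underside.
- tent_card: Loose folded card standing like a tent, 134 high; bystander.
- bench_timer: Small white timer, 62 x 66 x 20; bystander.
- tape_roll: Roll of tape lying flat, 69 across, 19 high; bystander.
- label_roll: Roll of labels, 91 across, 40 high; bystander.
- notepad: Note pad, 141 x 100 x 13; bystander.
- marker: Black marker pen, 133 long, lying; bystander.
- keeper (a point): Middle of the window (18 wide, 16 high) of the bolt's keeper, a steel frame on the box's right side wall, at x = -33, y = -135, z = 167 in the box's frame; the frame's top is at z = 182. Axes as the box's.
- printer_corner (a point): Foot of the nearest front corner (its left one) of the tall dark label printer, a fixed machine 400 high that stands behind, between the box and the cradle. From here its front face runs 305 to the right, turned 0.26 rad so that it recedes (direction 0.26, -0.97 in world x, y). The way between cradle and box leads in front of it.

How it is judged:
By the outcome, as a careful person would: the job done as asked, in the order asked, and still so for the second after the job is handed in, with the robot touching nothing.
It also fails if it takes over 53 s, if anything falls off the work surface, if the arm or the gripper's body presses on something with over 40 N, if the wrist force passes 120 N, or if a joint passes its speed limit or range.

## Robot

A 6-joint arm with a two-finger parallel gripper is mounted at the origin on a cart in front of the work surface, level with it; the furniture and walls round the work are solid. World frame = base frame: x ahead of the robot, y to its left, z up, the work surface at z = 0. Lengths are in m, angles in rad, forces in N, time in s.
With the tool pointing down it reaches from about 0.35 to 0.975 m from the base axis. Payload 4.9 kg.
Tool frame: the origin (TCP) lies between the finger pads; the fingertips stand 17 mm ahead of it and the grasp point (between the pads) lies 2 mm behind it; z points along the fingers, y is the direction in which the jaws open and shut (so a half turn about z gives the same grasp; the last joint's range is limited). The gripper opens to 85 mm and grips with 20 to 120 N. Pads are 22 mm wide; open, the fingers measure 114 mm over their backs; the gripper's body (76 mm by 85 mm) begins 54 mm behind the grasp point. The pads swing forward as they close: fully open they stand 13 mm farther back than shut.
Start: joints at [1.011, 0.053, 1.613, -0, 1.476, -0.119], TCP at [0.267, 0.565, 0.248] pointing down, gripper open.
Joint ranges: [-3.01, 3.01], [-1.01, 2.22], [0.06, 2.58], [-1.02, 4.17], [0.09, 2.62], [-3.14, 3.14]. Speed limits (rad/s): [2.57, 2.57, 3.14, 3.14, 3.14, 3.14].

## Interface

Orientations are given as a unit quaternion [w, x, y, z].
In Python, from plant import state, grab_frame, camera_model, job_done, find_in, silhouettes, landmark_of gives the robot as it stands.
- The arm moves only by the shell command python3 -m crank 'ROWS'. ROWS is JSON, a list of rows, each an object with "angular": the turn, a rotation vector about the tool's x, y, z each as a share of 5 degrees, from -1 to 1, a list of three; "delta_pos": the shift along the tool's x, y, z each as a share of 3 cm, from -1 to 1, a list of three; "gripper": the opening, from 0 (shut) to 1 (fully open). In form: [{"angular": [ax, ay, az], "delta_pos": [tx, ty, tz], "gripper": gripper}, ...]. A call has 1 to 12 rows; each row shifts and turns the commanded pose from where the row before left it, along the tool's axes as they then stand; what a row does not reach is not made up. A row lasts 1/8 s, in which the tool goes at most 62.5 mm and 10.7 degrees, less where a joint would pass 70% of its speed; a pose out of reach is approached as far as the arm can. A call with a number of a shift or a turn outside -1 to 1 is refused whole. A call with a gripper value outside its range is refused whole. The fingers move at their own pace and stop on an object; the grip force is fixed at half the most. Time passes only in rows, so rows that do not move let the fingers close. It gives the time, the measured TCP pose, the force and the opening at its end, in the units of the state.
- state(): the state, without advancing time (a new reading comes with each control period).
- grab_frame(name): name is "scene" or "top" or "wrist"; returns the picture (384x512x3 uint8, red, green, blue); there is no depth.
- camera_model(name): a dict with "camera_matrix" (3x3 intrinsics, pixels), "rvec" (rotation vector, rad) and "tvec" (3), from world to camera coordinates, as OpenCV has them; the wrist camera has in their place "mount" (4x4, takes a point from camera to tool coordinates, whose origin is the TCP and whose axes are the flange's). Camera axes: x right, y down, z forward; pixel columns grow to the right and rows downward; lengths in m; the calibration is good to about 2 mm. The wrist camera is an equidistant fisheye: a pixel r from the principal point sees the ray r / f radians off the axis. A picture is of the moment at which its call begins: read the wrist's pose just before it. camera_model takes no time and is no camera call.
- job_done(): hands the job in, once; it reports no verdict.
Trained networks look in the newest picture that a camera, given by its name, has taken for a name from the list of things; names that differ only in an ending like _2 or _b are one class to them, and where a whole thing is asked for, a point or a joint stands for the part that bears it (a point fixed in the world has none). Each returns a list of dicts, best first, with "conf" (0 to 1); they miss things now and then, are a little off and sometimes report something else, mostly with a low value. They report only what shows in the picture. A call takes as long as a camera call.
- find_in(camera, target): "bbox" ([left, top, right, bottom] in pixels, round what is visible of it).
- silhouettes(camera, target): "mask" (384x512 bool, what is visible of it) and "bbox" ([left, top, right, bottom] in pixels, round what is visible of it).
- landmark_of(camera, target): "pixel" ([column, row] in pixels: a listed point, or the origin of a listed thing).
The state is a dict: "time": time; "joint_pos": joint angles; "joint_vel": joint speeds; "joint_efforts": joint torques, N m; "tool_pos": TCP position; "tool_rot": TCP orientation; "contact_force": force on the tool from outside, world axes, zero at the start; "ft_torque": the same for the moment, N m; "gripper_width": opening from 0.0 (shut) to 1.0 (fully open).
Only numpy, scipy, OpenCV 4.12 (cv2) and the standard library are available. Lean on these libraries where they do the work, as an engineer would, in place of code of your own. Each camera call takes 0.05 s, during which the arm holds its last target.

## Working session

There is one attempt and no reset: what is moved stays moved. The work goes in short steps, Python scripts to look and compute and a shell command to move; the robot and the scene stay as the last step left them, time stands still between calls to the robot, and variables do not carry over. Pictures are saved under pics/ and viewed, and the job is handed in when it is done.

```bash
ls; mkdir -p pics; cat > h.py <<'E'
import numpy as np, cv2
from plant import *
from scipy.spatial.transform import Rotation as R
def cam(n):
    m=camera_model(n); return np.array(m['camera_matrix']),np.array(m['rvec'],float),np.array(m['tvec'],float)
def ray(n,px):
    K,r,t=cam(n); Rm=cv2.Rodrigues(r)[0]
    d=np.linalg.inv(K)@np.array([px[0],px[1],1.]); return -Rm.T@t.ravel(), Rm.T@d/np.linalg.norm(d)
def onz(n,px,z):
    o,d=ray(n,px); return o+d*(z-o[2])/d[2]
def tri(p):
    A=np.zeros((3,3));b=np.zeros(3)
    rs=[ray(n,x) for n,x in p]
    for o,d in rs:
        P=np.eye(3)-np.outer(d,d);A+=P;b+=P@o
    X=np.linalg.solve(A,b); return X,[np.linalg.norm(np.cross(X-o,d))*1000 for o,d in rs]
def proj(n,X):
    K,r,t=cam(n); return cv2.projectPoints(np.array(X,float).reshape(-1,3),r,t,K,None)[0].reshape(-1,2)
def save(n,f):
    im=grab_frame(n); cv2.imwrite('pics/'+f,im[:,:,::-1]); return im
def tool():
    s=state(); q=s['tool_rot']; return np.array(s['tool_pos']),R.from_quat([q[1],q[2],q[3],q[0]])
E
python3 - <<'E'
from h import *
s=state(); print(s)
for n in('scene','top'):
    im=save(n,n+'0.png'); print(n,[x.tolist() for x in cam(n)], ray(n,(256,192)))
for n in('scene','top'):
    for t in ['rod_grip','tine_root','tine_tip','cradle','cradle_seat','eye','lid_hinge','bolt_knob','keeper','sample_box','printer_corner']:
        print(n,t,[(np.round(x['pixel'],1),round(x['conf'],2)) for x in landmark_of(n,t)[:2]])
print(camera_model('wrist'))
E
```

```text
pics
{'time': 0.0, 'joint_pos': array([ 1.01099675e+00,  5.33511524e-02,  1.61428232e+00,  3.79463471e-05,
        1.47601805e+00, -1.18998648e-01]), 'joint_vel': array([-0.00102492, -0.00139234,  0.00043988,  0.00128273,  0.0008911 ,
       -0.00138701]), 'joint_efforts': array([ 4.38031439e-04, -3.93690491e+01, -3.70175207e+01, -8.25811594e-05,
        7.19795848e-03,  1.47095068e-05]), 'tool_pos': array([0.26634085, 0.5647602 , 0.24707351]), 'tool_rot': array([-3.60528833e-04,  2.18622074e-01,  9.75809064e-01, -9.64423097e-04]), 'contact_force': array([-0.07037964,  0.50130508, -0.30524619]), 'ft_torque': array([ 0.04293466, -0.00090702,  0.02678774]), 'gripper_width': 1.0022105506339298}
scene [[[367.1904756450239, 0.0, 258.92484810112245], [0.0, 367.1904756450239, 191.57299493362447], [0.0, 0.0, 1.0]], [2.084734345033803, -0.9179032775611758, 0.4378942355143635], [-0.355485050812604, 0.31760244694827877, 1.102033387042886]] (array([-0.24715769, -0.71620721,  0.93149279]), array([ 0.56910096,  0.53816074, -0.62169697]))
top [[[401.2468765759496, 0.0, 254.88210914478586], [0.0, 40
[... 1315 characters left out ...]
 208.7]), 0.63)]
top bolt_knob [(array([196.6, 120.4]), 0.48), (array([346.7, 207.6]), 0.47)]
top keeper [(array([231.8, 155.3]), 0.85)]
top sample_box []
top printer_corner []
{'camera_matrix': array([[297.31863964,   0.        , 254.3037534 ],
       [  0.        , 297.31863964, 190.78883525],
       [  0.        ,   0.        ,   1.        ]]), 'mount': array([[ 2.16757705e-04, -9.55247179e-01, -2.95808688e-01,
         7.57100897e-02],
       [ 9.99998456e-01,  7.22921831e-04, -1.60175035e-03,
        -5.05887074e-04],
       [ 1.74391406e-03, -2.95807884e-01,  9.55245861e-01,
        -1.26428931e-01],
       [ 0.00000000e+00,  0.00000000e+00,  0.00000000e+00,
         1.00000000e+00]])}
```

```bash
python3 - <<'E'
import cv2
for n in('scene','top'):
    a=cv2.imread(f'pics/{n}0.png'); cv2.imwrite(f'pics/{n}0b.png',cv2.resize(a,(800,600),interpolation=cv2.INTER_CUBIC))
E
```

```text
(no output)
```

View pics/scene0b.png

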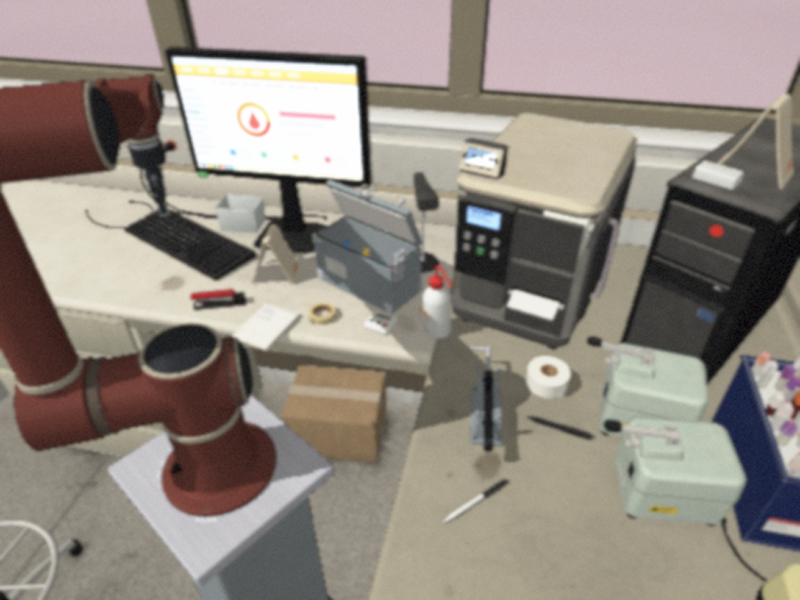

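View pics/top0b.png

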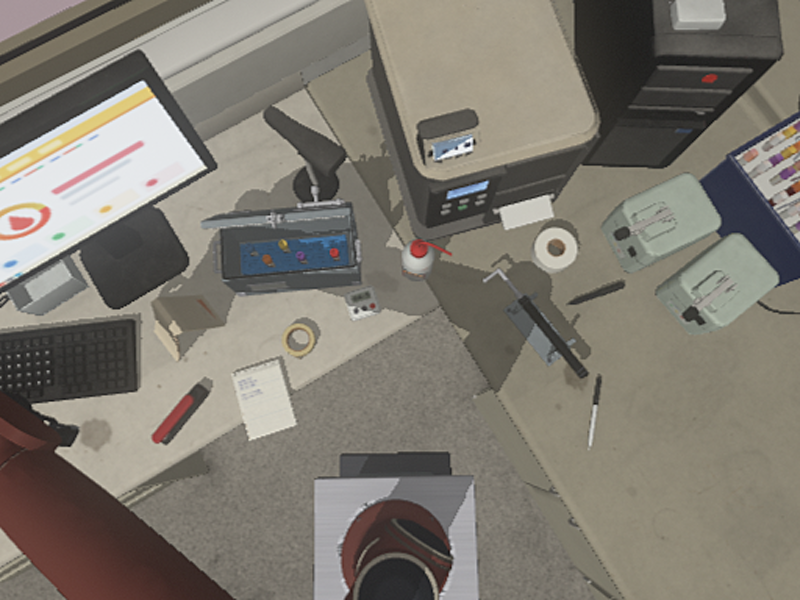

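```bash
python3 - <<'E'
from h import *
f=lambda a:np.round(a,4)
for n,px in [('rod_grip',((315,253.8),(348.7,207.2))),('tine_root',((313.8,224.6),(321.2,172.8))),('tine_tip',((300.3,223.9),(309.5,178.1))),('seat',((311.7,253.1),(348.6,207.4))),('eye',((233.2,120.3),(173.6,141.6))),('hinge',((245,147.1),(182.8,136.5)))]:
    X,e=tri([('scene',px[0]),('top',px[1])]); print(n,f(X),f(e))
for n,px in [('rod_grip',(348.7,207.2)),('tine_root',(321.2,172.8)),('tine_tip',(309.5,178.1))]: print(n,f(onz('top',px,.059)), f(onz('top',px,.059)))
# larger crops
im=cv2.imread('pics/top0.png'); 
cv2.imwrite('pics/c1.png',cv2.resize(im[110:210,120:260],None,fx=5.6,fy=5.6,interpolation=cv2.INTER_CUBIC))
cv2.imwrite('pics/c2.png',cv2.resize(im[160:260,300:420],None,fx=6,fy=6,interpolation=cv2.INTER_CUBIC))
im=cv2.imread('pics/scene0.png'); 
cv2.imwrite('pics/c3.png',cv2.resize(im[105:215,190:300],None,fx=5.4,fy=5.4,interpolation=cv2.INTER_CUBIC))
E
```

```text
rod_grip [ 0.4445 -0.311   0.0598] [2.413 2.413]
tine_root [ 0.556  -0.2292  0.0564] [0.2966 0.2966]
tine_tip [ 0.5381 -0.1896  0.0484] [3.9696 3.9696]
seat [ 0.4397 -0.3063  0.0651] [1.8861 1.8861]
eye [0.5915 0.1956 0.2911] [4.8957 4.8957]
hinge [0.6555 0.199  0.1453] [2.3047 2.3047]
rod_grip [ 0.4428 -0.3095  0.059 ] [ 0.4428 -0.3095  0.059 ]
tine_root [ 0.5555 -0.2289  0.059 ] [ 0.5555 -0.2289  0.059 ]
tine_tip [ 0.5387 -0.1907  0.059 ] [ 0.5387 -0.1907  0.059 ]
```

View pics/c1.png

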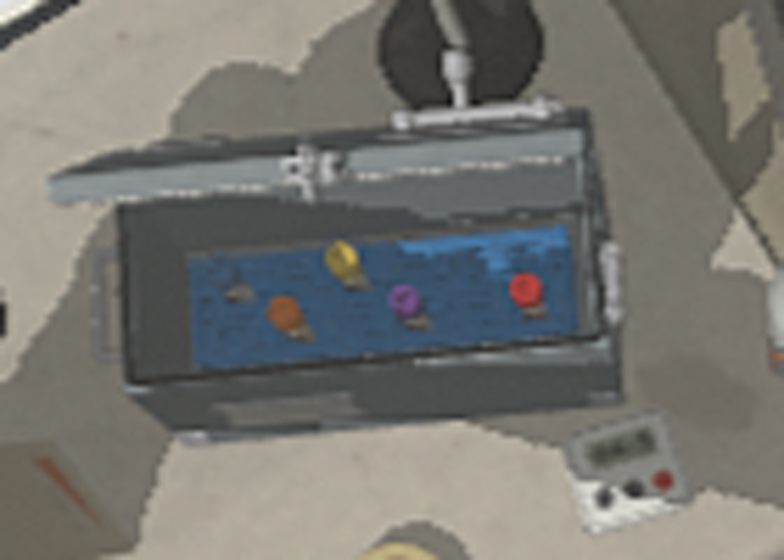

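View pics/c2.png

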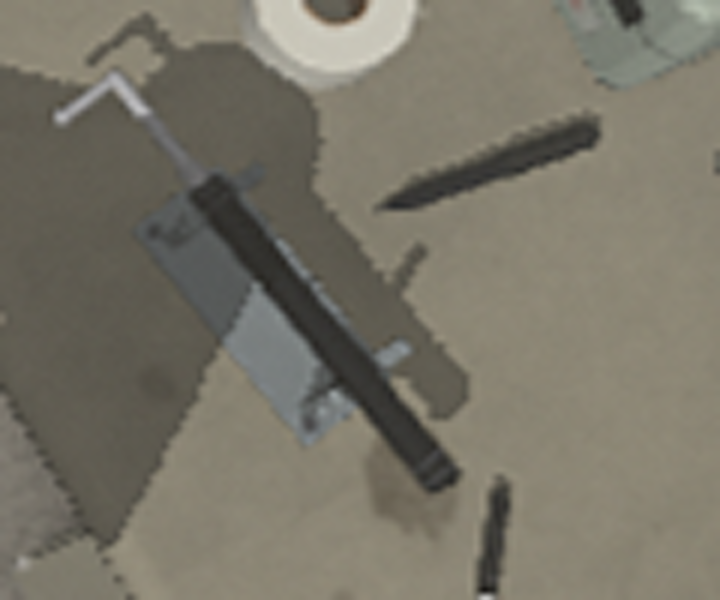

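View pics/c3.png

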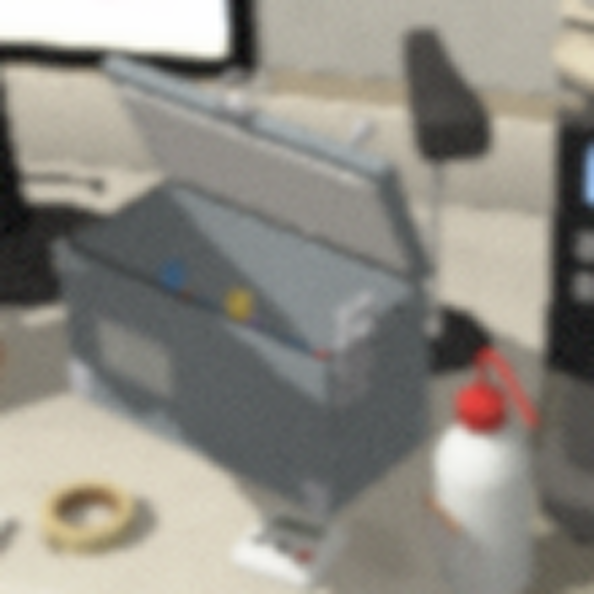

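```bash
cat > fit.py <<'E'
from h import *
from scipy.optimize import least_squares
def Tbox(p): 
    return np.array([p[0],p[1],0]),R.from_euler('z',p[2]).as_matrix()
def pt(p,b):
    o,M=Tbox(p); return o+M@np.array(b)
def lidpt(p,l): # l in lid frame rel hinge
    th=p[3]; M=R.from_euler('y',th).as_matrix()
    return pt(p,np.array([.0625,0,.152])+M@np.array(l))
if __name__=='__main__':
    obs=[('top',(142.7,178.4),'b',(-.0625,.13,.145)),('top',(229,171),'b',(-.0625,-.13,.145)),('top',(152.1,188),'b',(-.0625,.13,0)),('top',(231,181.4),'b',(-.0625,-.13,0)),
    ('scene',(201.5,150.4),'b',(-.0625,.13,.145)),('scene',(252,171.3),'b',(-.0625,-.13,.145)),('scene',(250.2,200.4),'b',(-.0625,-.13,0)),
    ('top',(173.6,141.6),'l',(-.147,0,0)),('scene',(233.2,121),'l',(-.147,0,0)),
    ('top',(231.8,155.3),'b',(-.033,-.135,.167)),('scene',(253.5,163.5),'b',(-.033,-.135,.167)),
    ('top',(182.8,136.5),'l',(0,0,0)),('scene',(245,147.1),'l',(0,0,0)),
    ('scene',(210,116.1),'l',(-.129,.13,0)),('scene',(261.9,136.9),'l',(-.129,-.13,0)),('top',(129,144),'l',(-.129,.13,0))]
    def res(p): return np.concatenate([proj(n,pt(p,b) if k=='b' else lidpt(p,b))[0]-np.array(px) for n,px,k,b in obs])
    s=least_squares(res,[.6,.2,-.1,1.2],loss='soft_l1')
    p=s.x; print(np.round(p,4)); print(np.round(res(p).reshape(-1,2),1).tolist())
    np.save('box.npy',p)
    for nm,X in [('eye',lidpt(p,(-.147,0,0))),('eyeshut',pt(p,(-.0845,0,.152))),('knob',pt(p,(-.0325,-.066,.192)))]: print(nm,np.round(X,4))
    d=silhouettes('top','rod_grip'); m=d[0]['mask']; print('rod',d[0]['conf'],d[0]['bbox'],m.sum())
    g=cv2.cvtColor(cv2.imread('pics/top0.png'),cv2.COLOR_BGR2GRAY)
    ys,xs=np.where(m&(g<75)); P=np.array([onz('top',(x,y),.066)[:2] for x,y in zip(xs,ys)])
    c=P.mean(0);u=np.linalg.svd(P-c)[2][0]; u*=np.sign(u[0]); t=(P-c)@u
    print('handle c',c,'yaw',np.arctan2(u[1],u[0]),'len',np.percentile(t,[1,99]),'wid',np.std((P-c)@[-u[1],u[0]])*3.46, len(P))
E
python3 fit.py
```

```text
[0.5979 0.1946 0.0773 1.094 ]
[[-1.1, -0.2], [0.2, -0.7], [1.3, 0.6], [0.7, 0.0], [-0.8, -1.1], [-1.5, 0.8], [1.0, 1.8], [2.3, -0.9], [-0.6, 1.6], [-2.1, 3.3], [3.0, 0.6], [-0.0, -2.8], [0.1, -1.8], [-0.6, -0.2], [-0.5, -0.7], [-0.4, -0.1]]
eye [0.5929 0.1942 0.2826]
eyeshut [0.5136 0.1881 0.152 ]
knob [0.5706 0.1263 0.192 ]
rod 0.75 [312.7, 170.1, 376.7, 243.2] 504
handle c [ 0.41645714 -0.32055515] yaw 0.6283848510422757 len [-0.09443531  0.09685885] wid 0.019306713655743286 386
```

```bash
cat > plan.py <<'E'
from h import *
import math,json
def down(yaw,pitch=0,roll=0):
    # tool x along yaw, z down; pitch>0 : tool x tips down (hook lower)
    M=R.from_euler('z',yaw)*R.from_euler('y',pitch)*R.from_euler('x',math.pi+roll)
    return M
def plan(p1,r1,g,p0=None,r0=None,step=1.0,minrows=1,nd=2):
    if p0 is None: p0,r0=tool()
    p1=np.array(p1,float); d=p1-p0; dr=(r0.inv()*r1).as_rotvec()
    n=minrows
    while True:
        ok=True; p,r=p0.copy(),r0; rows=[]
        for i in range(n):
            tp=p0+d*(i+1)/n; tr=r0*R.from_rotvec(dr*(i+1)/n)
            a=np.round((r.inv()*tr).as_rotvec()/math.radians(5),nd); t=np.round(r.inv().apply(tp-p)/.03,nd)
            if max(abs(a).max(),abs(t).max())>step: ok=False;break
            p=p+r.apply(t*.03); r=r*R.from_rotvec(a*math.radians(5)); rows.append((a,t))
        if ok: break
        n+=1
    print(n,'rows; end',np.round(p,4),'target',np.round(p1,4))
    def f(v): return '['+','.join(('%g'%(x+0.0)) for x in v)+']'
    i=0
    while i<n:
        print('['+','.join('{"angular":%s,"delta_pos":%s,"gripper":%g}'%(f(a),f(t),g) for a,t in rows[i:i+12])+']'); i+=12
    return p,r
E
python3 - <<'E'
from plan import *
plan([.455,-.296,.2],down(.625),1)
E
```

```text
30 rows; end [ 0.455  -0.2961  0.2   ] target [ 0.455 -0.296  0.2  ]
[{"angular":[0,0,0.79],"delta_pos":[-0.6,-0.78,0.05],"gripper":1},{"angular":[0,0,0.8],"delta_pos":[-0.65,-0.73,0.06],"gripper":1},{"angular":[0,0,0.79],"delta_pos":[-0.7,-0.69,0.05],"gripper":1},{"angular":[0,0,0.79],"delta_pos":[-0.74,-0.63,0.05],"gripper":1},{"angular":[0,0,0.79],"delta_pos":[-0.79,-0.59,0.06],"gripper":1},{"angular":[0,0,0.8],"delta_pos":[-0.82,-0.52,0.05],"gripper":1},{"angular":[0,0,0.79],"delta_pos":[-0.86,-0.47,0.06],"gripper":1},{"angular":[0,0,0.79],"delta_pos":[-0.89,-0.41,0.05],"gripper":1},{"angular":[0,0,0.8],"delta_pos":[-0.92,-0.35,0.05],"gripper":1},{"angular":[0,0,0.79],"delta_pos":[-0.94,-0.28,0.06],"gripper":1},{"angular":[0,0,0.79],"delta_pos":[-0.95,-0.22,0.05],"gripper":1},{"angular":[0,0,0.79],"delta_pos":[-0.97,-0.15,0.05],"gripper":1}]
[{"angular":[0,0,0.8],"delta_pos":[-0.98,-0.08,0.06],"gripper":1},{"angular":[0,0,0.79],"delta_pos":[-0.98,-0.01,0.05],"gripper":1},{"angular":[0,0,0.79],"delta_pos":[-0.97,0.05,0.06],"gripper":1},{"angular":[0,0,0.8],"delta_pos":[-0.98,0.12,
[... 224 characters left out ...]
[0,0,0.79],"delta_pos":[-0.9,0.38,0.05],"gripper":1},{"angular":[0,0,0.79],"delta_pos":[-0.88,0.44,0.06],"gripper":1},{"angular":[0,0,0.79],"delta_pos":[-0.84,0.51,0.05],"gripper":1},{"angular":[0,0,0.8],"delta_pos":[-0.8,0.55,0.06],"gripper":1},{"angular":[0,0,0.79],"delta_pos":[-0.77,0.62,0.05],"gripper":1}]
[{"angular":[0,0,0.79],"delta_pos":[-0.71,0.66,0.05],"gripper":1},{"angular":[0,0,0.8],"delta_pos":[-0.68,0.72,0.06],"gripper":1},{"angular":[0,0,0.79],"delta_pos":[-0.62,0.75,0.05],"gripper":1},{"angular":[0,0,0.79],"delta_pos":[-0.56,0.8,0.05],"gripper":1},{"angular":[0,0,0.79],"delta_pos":[-0.51,0.84,0.06],"gripper":1},{"angular":[0,0,0.8],"delta_pos":[-0.46,0.87,0.05],"gripper":1}]
```

```bash
python3 -m crank '[{"angular":[0,0,0.79],"delta_pos":[-0.6,-0.78,0.05],"gripper":1},{"angular":[0,0,0.8],"delta_pos":[-0.65,-0.73,0.05],"gripper":1},{"angular":[0,0,0.79],"delta_pos":[-0.7,-0.69,0.05],"gripper":1},{"angular":[0,0,0.79],"delta_pos":[-0.74,-0.63,0.05],"gripper":1},{"angular":[0,0,0.79],"delta_pos":[-0.79,-0.59,0.05],"gripper":1},{"angular":[0,0,0.8],"delta_pos":[-0.82,-0.52,0.05],"gripper":1},{"angular":[0,0,0.79],"delta_pos":[-0.86,-0.47,0.05],"gripper":1},{"angular":[0,0,0.79],"delta_pos":[-0.89,-0.41,0.05],"gripper":1},{"angular":[0,0,0.8],"delta_pos":[-0.92,-0.35,0.05],"gripper":1},{"angular":[0,0,0.79],"delta_pos":[-0.94,-0.28,0.05],"gripper":1},{"angular":[0,0,0.79],"delta_pos":[-0.95,-0.22,0.05],"gripper":1},{"angular":[0,0,0.79],"delta_pos":[-0.97,-0.15,0.05],"gripper":1}]'; python3 - <<'E'
from h import *
s=state(); im=save('wrist','w1.png'); np.savez('w1.npz',p=s['tool_pos'],q=s['tool_rot']); print(s['tool_pos'],s['tool_rot'])
E
```

```text
time: 2.75
tool_pos: [0.342, 0.2198, 0.2304]
tool_rot: [0.0, 0.594, 0.804, 0.0]
contact_force: [0.2, 0.1, 0.3]
gripper_width: 1.004
[0.34196269 0.21983699 0.23044646] [1.75332119e-04 5.94287417e-01 8.04252676e-01 2.62435543e-04]
```

View pics/w1.png

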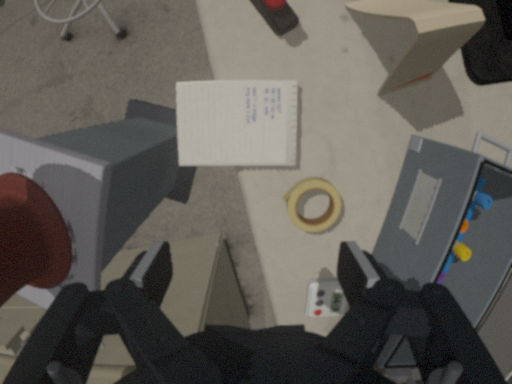

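```bash
python3 -m crank '[{"angular":[0,0,0.8],"delta_pos":[-0.98,-0.08,0.05],"gripper":1},{"angular":[0,0,0.79],"delta_pos":[-0.98,-0.01,0.05],"gripper":1},{"angular":[0,0,0.79],"delta_pos":[-0.97,0.05,0.05],"gripper":1},{"angular":[0,0,0.8],"delta_pos":[-0.98,0.12,0.05],"gripper":1},{"angular":[0,0,0.79],"delta_pos":[-0.96,0.19,0.05],"gripper":1},{"angular":[0,0,0.79],"delta_pos":[-0.94,0.25,0.05],"gripper":1},{"angular":[0,0,0.8],"delta_pos":[-0.93,0.32,0.05],"gripper":1},{"angular":[0,0,0.79],"delta_pos":[-0.9,0.38,0.05],"gripper":1},{"angular":[0,0,0.79],"delta_pos":[-0.88,0.44,0.05],"gripper":1},{"angular":[0,0,0.79],"delta_pos":[-0.84,0.51,0.05],"gripper":1},{"angular":[0,0,0.8],"delta_pos":[-0.8,0.55,0.05],"gripper":1},{"angular":[0,0,0.79],"delta_pos":[-0.77,0.62,0.05],"gripper":1}]'; python3 -m crank '[{"angular":[0,0,0.79],"delta_pos":[-0.71,0.66,0.05],"gripper":1},{"angular":[0,0,0.8],"delta_pos":[-0.68,0.72,0.05],"gripper":1},{"angular":[0,0,0.79],"delta_pos":[-0.62,0.75,0.05],"gripper":1},{"angular":[0,0,0.79],"delta_pos":[-0.56,0.8,0.05],"gripper":1},{"angular":[0,0,0.79],"delta_pos":[-0.51,0.84,0.05],"gripper":1},{"angular":[0,0,0.8],"delta_pos":[-0.46,0.87,0.05],"gripper":1},{"angular":[0,0,0],"delta_pos":[0,0,0],"gripper":1}]'
cat >> h.py <<'E'
def wray(px,pos,rot):
    m=camera_model('wrist'); K=np.array(m['camera_matrix']); M=np.array(m['mount'])
    u=(px[0]-K[0,2])/K[0,0]; v=(px[1]-K[1,2])/K[1,1]; r=np.hypot(u,v)
    d=np.array([np.sin(r)*u/r,np.sin(r)*v/r,np.cos(r)]) if r>0 else np.array([0,0,1.])
    return pos+rot.apply(M[:3,3]), rot.apply(M[:3,:3]@d)
def wproj(X,pos,rot):
    m=camera_model('wrist'); K=np.array(m['camera_matrix']); M=np.array(m['mount'])
    c=M[:3,:3].T@(rot.inv().apply(np.array(X)-pos)-M[:3,3]); t=np.arctan2(np.hypot(c[0],c[1]),c[2]); h=np.hypot(c[0],c[1])
    return np.array([K[0,2]+K[0,0]*t*c[0]/h,K[1,2]+K[1,1]*t*c[1]/h])
def wonz(px,z,pos,rot):
    o,d=wray(px,pos,rot); return o+d*(z-o[2])/d[2]
E
python3 - <<'E'
from h import *
p,r=tool(); save('wrist','w2.png'); print(p,r.as_euler('ZYX'))
for n in ['rod_grip','tine_root','tine_tip','cradle_seat']:
    for x in landmark_of('wrist',n)[:1]: print(n,x['pixel'],x['conf'],np.round(wonz(x['pixel'],.059,p,r),4))
E
```

```text
time: 4.3
tool_pos: [0.4176, -0.1247, 0.2125]
tool_rot: [0.0, 0.868, 0.496, 0.0]
contact_force: [0.1, -0.1, 0.0]
gripper_width: 1.001
time: 5.18
tool_pos: [0.4551, -0.2973, 0.2032]
tool_rot: [-0.0, 0.952, 0.307, -0.0]
contact_force: [-0.4, -0.5, -0.2]
gripper_width: 1.003
[ 0.45514837 -0.29727044  0.20315384] [ 6.23458877e-01  3.30164836e-05 -3.14120308e+00]
rod_grip [252.9, 197.3] 0.81 [ 0.4417 -0.3056  0.059 ]
tine_root [249.3, 42.3] 0.87 [ 0.5576 -0.2184  0.059 ]
tine_tip [211.4, 48.2] 0.71 [ 0.5339 -0.1936  0.059 ]
cradle_seat [250.7, 193.9] 0.55 [ 0.4433 -0.3019  0.059 ]
```

View pics/w2.png

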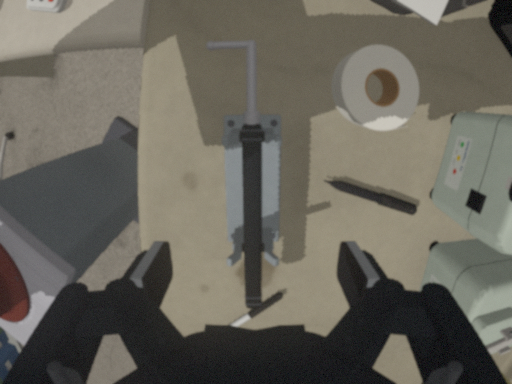

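```bash
python3 - <<'E'
from h import *
p,r=tool()
for px in [(250.5,43.5),(209,44),(252.5,126),(253.3,303)]:
    print(px,np.round(wonz(px,.059,p,r),4))
a=wonz((250.5,43.5),.059,p,r);b=wonz((253.3,303),.059,p,r);d=a-b;print(np.linalg.norm(d),np.arctan2(d[1],d[0]))
u=d/np.linalg.norm(d); print('grip',a-u*.142,b+u*.13, 'x+20',a-u*.122)
im=cv2.imread('pics/w2.png'); cv2.imwrite('pics/w2c.png',cv2.resize(im[30:320,190:310],None,fx=2.0,fy=2.0,interpolation=cv2.INTER_CUBIC))
print(np.round(wproj(a,p,r),1))
E
```

```text
(250.5, 43.5) [ 0.557  -0.2177  0.059 ]
(209, 44) [ 0.5356 -0.1872  0.059 ]
(252.5, 126) [ 0.4965 -0.2636  0.059 ]
(253.3, 303) [ 0.3384 -0.3786  0.059 ]
0.2714499079977637 0.6345522522821724
grip [ 0.44260937 -0.30184254  0.059     ] [ 0.44305238 -0.30151644  0.059     ] x+20 [ 0.45871611 -0.2899862   0.059     ]
[250.5  43.5]
```

View pics/w2c.png

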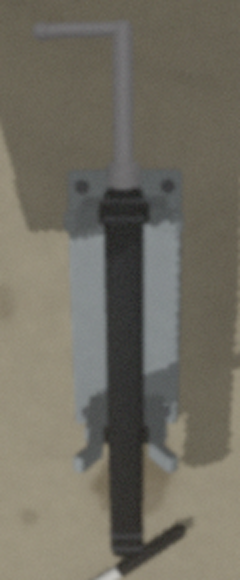

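```bash
python3 - <<'E'
from plan import *
p,r=plan([.4605,-.2886,.10],down(.6345),1)
plan([.4605,-.2886,.057],down(.6345),1,p,r,step=.7)
E
```

```text
4 rows; end [ 0.4605 -0.2886  0.0999] target [ 0.4605 -0.2886  0.1   ]
[{"angular":[0,0,-0.02],"delta_pos":[0.07,-0.02,0.86],"gripper":1},{"angular":[0,0,-0.03],"delta_pos":[0.07,-0.02,0.86],"gripper":1},{"angular":[0,0,-0.02],"delta_pos":[0.07,-0.01,0.86],"gripper":1},{"angular":[0,0,-0.03],"delta_pos":[0.07,-0.02,0.87],"gripper":1}]
3 rows; end [ 0.4605 -0.2886  0.057 ] target [ 0.4605 -0.2886  0.057 ]
[{"angular":[0,0,0],"delta_pos":[0,0,0.48],"gripper":1},{"angular":[0,0,0],"delta_pos":[0,0,0.47],"gripper":1},{"angular":[0,0,0],"delta_pos":[0,0,0.48],"gripper":1}]
```

```bash
python3 -m crank '[{"angular":[0,0,-0.02],"delta_pos":[0.07,-0.02,0.86],"gripper":1},{"angular":[0,0,-0.03],"delta_pos":[0.07,-0.02,0.86],"gripper":1},{"angular":[0,0,-0.02],"delta_pos":[0.07,-0.02,0.86],"gripper":1},{"angular":[0,0,-0.03],"delta_pos":[0.07,-0.02,0.86],"gripper":1},{"angular":[0,0,0],"delta_pos":[0,0,0.48],"gripper":1},{"angular":[0,0,0],"delta_pos":[0,0,0.48],"gripper":1},{"angular":[0,0,0],"delta_pos":[0,0,0.48],"gripper":1},{"angular":[0,0,0],"delta_pos":[0,0,0],"gripper":1}]'
python3 - <<'E'
from h import *
p,r=tool(); save('wrist','w3.png'); print(p,r.as_euler('ZYX'))
E
```

```text
time: 6.42
tool_pos: [0.4597, -0.2887, 0.0557]
tool_rot: [-0.001, 0.95, 0.311, -0.001]
contact_force: [0.4, -0.1, -0.1]
gripper_width: 0.996
[ 0.45966396 -0.28873605  0.05568032] [ 6.33427690e-01  5.68054249e-04 -3.13931464e+00]
```

View pics/w3.png

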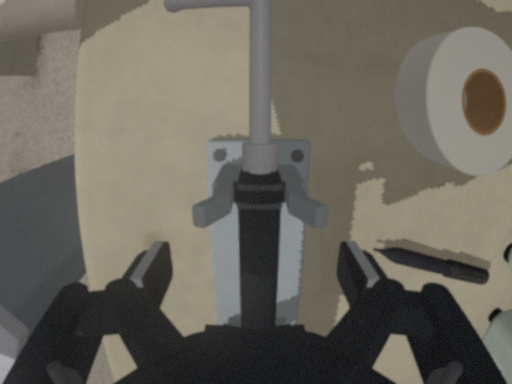

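```bash
python3 -m crank '[{"angular":[0,0,0],"delta_pos":[0,0,0],"gripper":0},{"angular":[0,0,0],"delta_pos":[0,0,0],"gripper":0},{"angular":[0,0,0],"delta_pos":[0,0,0],"gripper":0},{"angular":[0,0,0],"delta_pos":[0,0,0],"gripper":0},{"angular":[0,0,0],"delta_pos":[0,0,0],"gripper":0}]'
```

```text
time: 7.1
tool_pos: [0.4606, -0.2895, 0.0574]
tool_rot: [0.0, 0.95, 0.311, 0.0]
contact_force: [-1.0, 0.1, 2.4]
gripper_width: 0.197
```

```bash
python3 - <<'E'
from h import *
for n,px,z in [('printer foot top',(266,152),0),('bottle cap',(268,155),.15),('timer',(231,193),.02),('tent',(120,205),.06)]:
    print(n,np.round(onz('top',px,z),3))
p,r=tool(); save('wrist','w4.png'); print(p,r.as_euler('ZYX'))
E
```

```text
printer foot top [ 0.646 -0.056  0.   ]
bottle cap [ 0.59  -0.056  0.15 ]
timer [0.502 0.062 0.02 ]
tent [0.461 0.407 0.06 ]
[ 0.46063464 -0.28950611  0.05739061] [ 6.33433350e-01 -2.14376736e-04  3.14073683e+00]
```

View pics/w4.png

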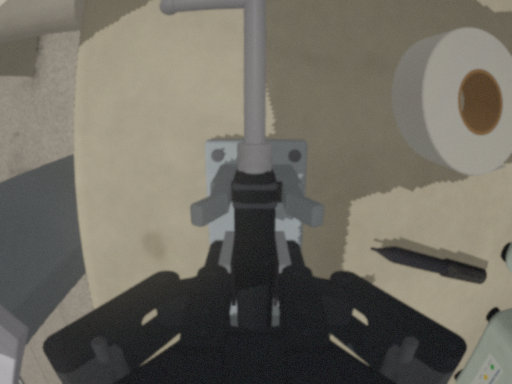

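```bash
python3 - <<'E'
from plan import *
p,r=tool()
p,r=plan([.4606,-.2895,.1475],down(.6345),0,p,r)
p,r=plan([.42,-.10,.29],down(.33),0,p,r)
p,r=plan([.475,.125,.290],down(.08),0,p,r)
E
```

```text
3 rows; end [ 0.4606 -0.2895  0.1474] target [ 0.4606 -0.2895  0.1475]
[{"angular":[0,0,0],"delta_pos":[0,0,-1],"gripper":0},{"angular":[0.01,0,-0.01],"delta_pos":[0,0,-1],"gripper":0},{"angular":[0,0,0],"delta_pos":[0,0,-1],"gripper":0}]
7 rows; end [ 0.42   -0.1     0.2899] target [ 0.42 -0.1   0.29]
[{"angular":[0,0,0.5],"delta_pos":[0.38,-0.84,-0.68],"gripper":0},{"angular":[0,0,0.5],"delta_pos":[0.34,-0.86,-0.68],"gripper":0},{"angular":[0,0,0.49],"delta_pos":[0.31,-0.87,-0.68],"gripper":0},{"angular":[0,0,0.5],"delta_pos":[0.26,-0.88,-0.68],"gripper":0},{"angular":[0,0,0.5],"delta_pos":[0.23,-0.9,-0.68],"gripper":0},{"angular":[0,0,0.5],"delta_pos":[0.19,-0.9,-0.67],"gripper":0},{"angular":[0,0,0.5],"delta_pos":[0.15,-0.91,-0.68],"gripper":0}]
8 rows; end [0.475  0.125  0.2899] target [0.475 0.125 0.29 ]
[{"angular":[0,0,0.36],"delta_pos":[0.52,-0.81,0],"gripper":0},{"angular":[0,0,0.36],"delta_pos":[0.49,-0.83,0],"gripper":0},{"angular":[0,0,0.35],"delta_pos":[0.47,-0.85,0],"gripper":0},{"angular":[0,0,0.36],"delta_pos":[0.45,-0.85,0],"gripper":0},{"angular":[0,0,0.36],"delta_pos":[0.41,-0.87,0],"gripper":0},{"angular":[0,0,0.36],"delta_pos":[0.39,-0.89,0],"gripper":0},{"angular":[0,0,0.35],"delta_pos":[0.36,-0.89,0],"gripper":0},{"angular":[0,0,0.36],"delta_pos":[0.33,-0.91,0],"gripper":0}]
```

```bash
python3 -m crank '[{"angular":[0,0,0],"delta_pos":[0,0,-0.5],"gripper":0},{"angular":[0,0,0],"delta_pos":[0,0,-1],"gripper":0},{"angular":[0,0,0],"delta_pos":[0,0,-1],"gripper":0},{"angular":[0,0,0],"delta_pos":[0,0,-0.5],"gripper":0},{"angular":[0,0,0.5],"delta_pos":[0.38,-0.84,-0.68],"gripper":0},{"angular":[0,0,0.5],"delta_pos":[0.34,-0.86,-0.68],"gripper":0},{"angular":[0,0,0.49],"delta_pos":[0.31,-0.87,-0.68],"gripper":0},{"angular":[0,0,0.5],"delta_pos":[0.26,-0.88,-0.68],"gripper":0},{"angular":[0,0,0.5],"delta_pos":[0.23,-0.9,-0.68],"gripper":0},{"angular":[0,0,0.5],"delta_pos":[0.19,-0.9,-0.68],"gripper":0},{"angular":[0,0,0.5],"delta_pos":[0.15,-0.91,-0.68],"gripper":0}]'; python3 -m crank '[{"angular":[0,0,0.36],"delta_pos":[0.52,-0.81,0],"gripper":0},{"angular":[0,0,0.36],"delta_pos":[0.49,-0.83,0],"gripper":0},{"angular":[0,0,0.35],"delta_pos":[0.47,-0.85,0],"gripper":0},{"angular":[0,0,0.36],"delta_pos":[0.45,-0.85,0],"gripper":0},{"angular":[0,0,0.36],"delta_pos":[0.41,-0.87,0],"gripper":0},{"angular":[0,0,0.36],"delta_pos":[0.39,-0.89,0],"gripper":0},{"angular":[0,0,0.35],"delta_pos":[0.36,-0.89,0],"gripper":0},{"angular":[0,0,0.36],"delta_pos":[0.33,-0.91,0],"gripper":0},{"angular":[0,0,0],"delta_pos":[0,0,0],"gripper":0}]'
python3 - <<'E'
from h import *
p,r=tool(); save('wrist','w5.png'); print(p,r.as_euler('ZYX'))
np.savez('w5.npz',p=p,r=r.as_quat())
for n in ['eye','tine_tip','tine_root']:
    for x in landmark_of('wrist',n)[:2]: print(n,x['pixel'],x['conf'])
save('scene','s5.png');save('top','t5.png')
for n in ['eye','tine_tip','tine_root']:
  for c in('scene','top'):
    for x in landmark_of(c,n)[:1]: print(c,n,x['pixel'],x['conf'])
im=cv2.imread('pics/scene0.png')
a=cv2.imread('pics/s5.png')[90:210,180:300];b=cv2.imread('pics/t5.png')[110:200,120:240]
cv2.imwrite('pics/c5.png',np.hstack([cv2.resize(a,(400,400),interpolation=2),cv2.resize(b,(400,300),interpolation=2).copy() if 0 else cv2.copyMakeBorder(cv2.resize(b,(400,300),interpolation=2),0,100,0,0,0)]))
E
```

```text
time: 8.52
tool_pos: [0.4193, -0.0987, 0.2899]
tool_rot: [-0.0, 0.987, 0.163, -0.0]
contact_force: [0.5, -0.1, 0.1]
gripper_width: 0.203
time: 9.65
tool_pos: [0.4748, 0.1264, 0.289]
tool_rot: [0.0, 0.999, 0.041, -0.001]
contact_force: [0.5, -0.2, -1.0]
gripper_width: 0.199
[0.47481255 0.12642801 0.28904442] [ 8.20894193e-02  1.66330301e-03 -3.14154727e+00]
eye [123.0, 4.8] 0.59
scene eye [232.2, 120.4] 0.91
scene tine_tip [237.2, 122.5] 0.9
scene tine_root [241.1, 127.9] 0.72
```

View pics/w5.png

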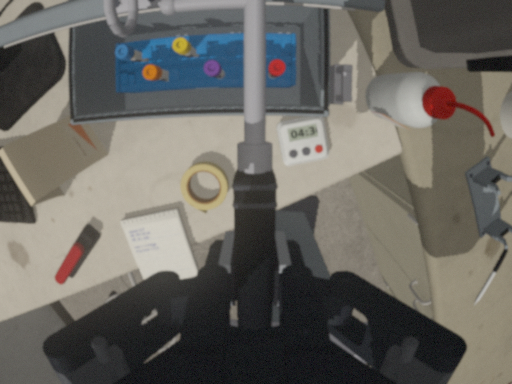

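View pics/c5.png

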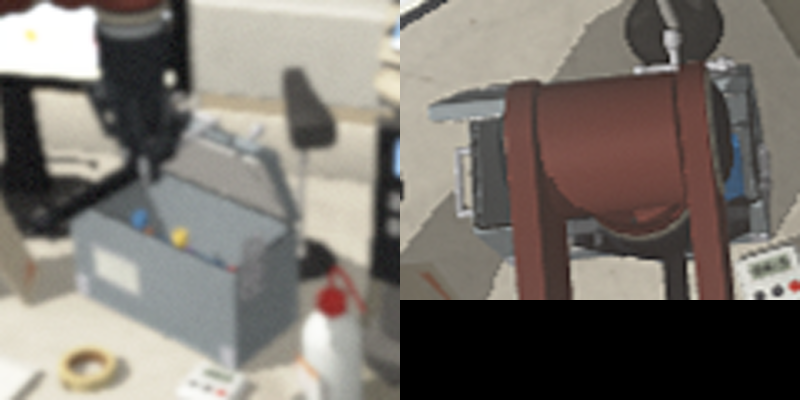

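```bash
python3 - <<'E'
from fit import *
p,r=tool()
a=wonz((69,121),.145,p,r);b=wonz((329,111),.145,p,r)
print(a,b,np.linalg.norm(a-b),np.arctan2(-(a-b)[0],(a-b)[1]))
q=np.load('box.npy')
for n,X in [('FL',pt(q,(-.0625,.13,.145))),('FR',pt(q,(-.0625,-.13,.145))),('eye',lidpt(q,(-.147,0,0))),('root',p+r.apply([.120,0,-.0016])),('tip',p+r.apply([.120,-.036,-.0016]))]: print(n,np.round(X,4),np.round(wproj(X,p,r),1),np.round(proj('scene',X),1))
im=cv2.imread('pics/w5.png'); cv2.imwrite('pics/w5c.png',cv2.resize(im[0:130,60:340],None,fx=2.8,fy=2.8,interpolation=2))
a=cv2.imread('pics/s5.png')[100:150,205:285]; cv2.imwrite('pics/s5c.png',cv2.resize(a,None,fx=9,fy=9,interpolation=2))
E
```

```text
[0.52657962 0.32085979 0.145     ] [0.54823222 0.06100723 0.145     ] 0.2607531154454668 0.08313443754940708
FL [0.5255 0.3194 0.145 ] [ 70.1 122. ] [[200.7 149.3]]
FR [0.5456 0.0602 0.145 ] [329.5 113.9] [[250.5 172.1]]
eye [0.5929 0.1942 0.2826] [126.7   9.7] [[232.6 122.6]]
root [0.5948 0.1344 0.2914] [253.2  -1.9] [[244.3 125.5]]
tip [0.592  0.1703 0.2914] [168.9   2.9] [[236.8 122.6]]
```

View pics/w5c.png

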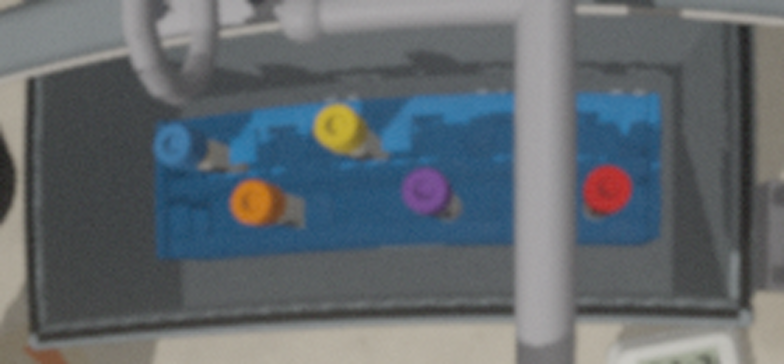

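View pics/s5c.png

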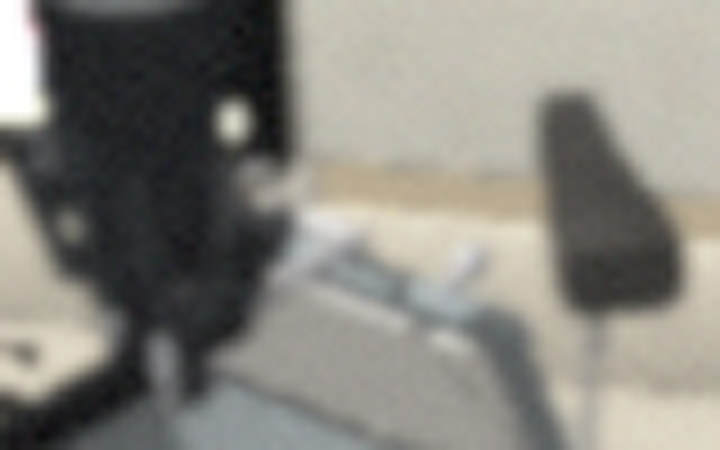

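```bash
python3 - <<'E'
from fit import *
p,r=tool()
q=np.array([.5997,.1958,.080,1.1])
def ext(q,dy=0):
    P=[]
    for a in np.linspace(0,6.28,60):
        for b in np.linspace(0,6.28,16):
            rr=.01375+.00275*np.cos(b)
            P.append(wproj(lidpt(q,(-.147+rr*np.cos(a),dy+.00275*np.sin(b),rr*np.sin(a))),p,r))
    P=np.array(P); return P[:,0].min(),P[:,0].max(),P[:,1].max(),P[P[:,1].argmax(),0]
for th in (1.0,1.05,1.1,1.15,1.2,1.25):
    for dy in (0,.004):
        q[3]=th; print(th,dy,np.round(ext(q,dy),1),np.round(lidpt(q,(-.147,dy,0)),4),np.round(proj('scene',lidpt(q,(-.147,dy,0))),1))
print('want 105.4 137.5 36.8 123')
E
```

```text
1.0 0 [112.1 144.5  64.  130.7] [0.5828 0.1944 0.2757] [[230.7 125.2]]
1.0 0.004 [104.5 137.7  65.  123.6] [0.5825 0.1984 0.2757] [[229.9 124.9]]
1.05 0 [109.  142.3  50.9 128.5] [0.5891 0.1949 0.2795] [[231.7 123.7]]Traceback (most recent call last):
  File "<stdin>", line 13, in <module>
  File "<stdin>", line 9, in ext
  File "h.py", line 29, in wproj
    m=camera_model('wrist'); K=np.array(m['camera_matrix']); M=np.array(m['mount'])
ValueError: time passes only in moves, steps and waits
```

```bash
python3 - <<'E'
import re
s=open('h.py').read()
s=s.replace("from scipy.spatial","_c={}\n_cm=camera_model\ndef camera_model(n):\n    if n not in _c: _c[n]=_cm(n)\n    return _c[n]\nfrom scipy.spatial",1)
open('h.py','w').write(s)
E
python3 - <<'E'
from fit import *
p,r=tool(); print(state()['time'])
q=np.array([.5997,.1958,.080,1.1])
def ext(q,dy=0):
    P=[]
    for a in np.linspace(0,6.28,40):
        for b in np.linspace(0,6.28,12):
            rr=.01375+.00275*np.cos(b)
            P.append(wproj(lidpt(q,(-.147+rr*np.cos(a),dy+.00275*np.sin(b),rr*np.sin(a))),p,r))
    P=np.array(P); return P[:,0].min(),P[:,0].max(),P[:,1].max(),P[P[:,1].argmax(),0]
for th in (1.05,1.1,1.15,1.2):
    for dy in (0,.003):
        q[3]=th; print(th,dy,np.round(ext(q,dy),1),np.round(lidpt(q,(-.147,dy,0)),4),np.round(proj('scene',lidpt(q,(-.147,dy,0))),1))
print('want 105.4 137.5 36.8 123')
E
```

```text
10.25
1.05 0 [108.9 142.3  50.9 128.3] [0.5891 0.1949 0.2795] [[231.7 123.7]]
1.05 0.003 [103.1 137.1  51.7 122.8] [0.5889 0.1979 0.2795] [[231.1 123.4]]
1.1 0 [106.2 140.4  37.  127.1] [0.5955 0.1955 0.283 ] [[232.8 122.2]]
1.1 0.003 [100.3 135.1  37.9 119.4] [0.5953 0.1985 0.283 ] [[232.2 121.9]]
1.15 0 [104.  138.8  22.9 124.2] [0.6021 0.196  0.2862] [[234.  120.7]]
1.15 0.003 [ 98.  133.5  23.9 118.6] [0.6019 0.199  0.2862] [[233.4 120.5]]
1.2 0 [102.5 137.6   8.5 123.9] [0.6089 0.1965 0.289 ] [[235.1 119.4]]
1.2 0.003 [ 96.4 132.3   9.5 118.3] [0.6087 0.1995 0.289 ] [[234.5 119.2]]
want 105.4 137.5 36.8 123
```

```bash
python3 - <<'E'
from plan import *
p,r=plan([.4816,.1265,.2825],down(.081),0)
p,r=plan([.4804,.1395,.2825],down(.081),0,p,r)
plan([.4782,.1688,.2825],down(.081),0,p,r,step=.4)
E
```

```text
1 rows; end [0.4817 0.1264 0.2826] target [0.4816 0.1265 0.2825]
[{"angular":[0,0,-0.02],"delta_pos":[0.22,-0.03,0.24],"gripper":0}]
1 rows; end [0.4803 0.1395 0.2826] target [0.4804 0.1395 0.2825]
[{"angular":[0,0,0],"delta_pos":[-0.01,-0.44,0],"gripper":0}]
3 rows; end [0.4782 0.1689 0.2826] target [0.4782 0.1688 0.2825]
[{"angular":[0,0,0],"delta_pos":[0,-0.33,0],"gripper":0},{"angular":[0,0,0],"delta_pos":[0.01,-0.32,0],"gripper":0},{"angular":[0,0,0],"delta_pos":[0,-0.33,0],"gripper":0}]
```

```bash
python3 -m crank '[{"angular":[0,0,-0.02],"delta_pos":[0.22,-0.03,0.24],"gripper":0},{"angular":[0,0,0],"delta_pos":[0,-0.44,0],"gripper":0},{"angular":[0,0,0],"delta_pos":[0,0,0],"gripper":0}]'
python3 - <<'E'
from h import *
p,r=tool(); im=save('wrist','w6.png'); save('scene','s6.png'); print(p,r.as_euler('ZYX'))
im=cv2.imread('pics/w6.png'); cv2.imwrite('pics/w6c.png',cv2.resize(im[0:70,80:280],None,fx=4,fy=4,interpolation=2))
for n,X in [('eye',(.5954,.1965,.283)),('tip',p+r.apply([.119,-.036,-.001]))]: print(n,wproj(X,p,r))
E
```

```text
time: 10.62
tool_pos: [0.4804, 0.1408, 0.2822]
tool_rot: [-0.0, 0.999, 0.041, -0.0]
contact_force: [0.8, 0.6, -0.4]
gripper_width: 0.198
[0.48043589 0.14075558 0.28216017] [ 8.25885968e-02  8.00489763e-04 -3.14137761e+00]
eye [147.39276458   7.87477622]
tip [169.19864178   5.37268781]
```

View pics/w6c.png

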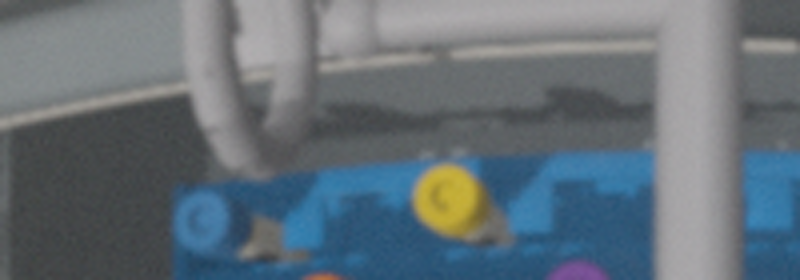

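```bash
python3 -m crank '[{"angular":[0,0,0],"delta_pos":[0,-0.3,0],"gripper":0},{"angular":[0,0,0],"delta_pos":[0,-0.33,0],"gripper":0},{"angular":[0,0,0],"delta_pos":[0,-0.32,0],"gripper":0},{"angular":[0,0,0],"delta_pos":[0,0,0],"gripper":0}]'
python3 - <<'E'
from h import *
p,r=tool(); im=save('wrist','w7.png'); save('scene','s7.png'); print(p,r.as_euler('ZYX'),state()['contact_force'])
im=cv2.imread('pics/w7.png'); cv2.imwrite('pics/w7c.png',cv2.resize(im[0:70,120:320],None,fx=4,fy=4,interpolation=2))
a=cv2.imread('pics/s7.png')[100:150,205:285]; cv2.imwrite('pics/s7c.png',cv2.resize(a,None,fx=9,fy=9,interpolation=2))
E
```

```text
time: 11.22
tool_pos: [0.4782, 0.169, 0.2825]
tool_rot: [0.0, 0.999, 0.041, -0.0]
contact_force: [-0.6, 0.1, -1.2]
gripper_width: 0.202
[0.47816095 0.16895739 0.28252333] [8.23942425e-02 7.11554363e-05 3.14156902e+00] [-0.32749757  0.47331453 -0.83659538]
```

View pics/w7c.png

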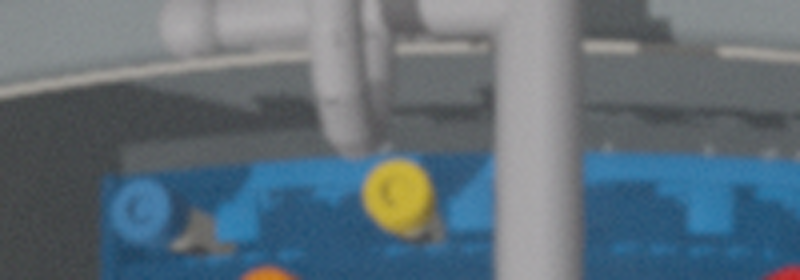

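View pics/s7c.png

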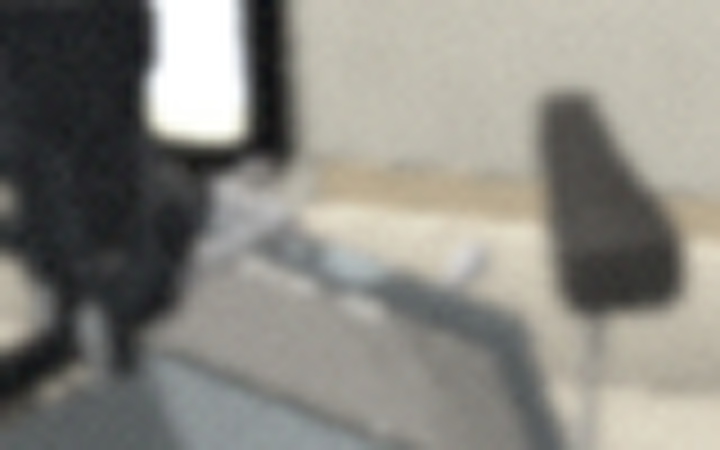

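```bash
python3 - <<'E'
import numpy as np
ph=[1.10]+list(1.10-.05*1-np.arange(15)*.06)
ph=ph+list(ph[-1]-np.arange(1,9)*.03)
ph=np.array(ph); x=-.147*np.cos(ph); z=.147*np.sin(ph)
print(len(ph)-1, ph[-1])
ax=az=0
for i in range(1,len(ph)):
    tx=round((x[i]-x[0])/.03-ax,2);tz=round(-(z[i]-z[0])/.03-az,2);ax+=tx;az+=tz;print(i,round(ph[i],2),tx,tz)
E
```

```text
23 -0.029999999999999916
1 1.05 -0.22 0.12
2 0.99 -0.25 0.15
3 0.93 -0.24 0.17
4 0.87 -0.23 0.18
5 0.81 -0.22 0.2
6 0.75 -0.2 0.21
7 0.69 -0.2 0.22
8 0.63 -0.18 0.23
9 0.57 -0.16 0.24
10 0.51 -0.15 0.25
11 0.45 -0.14 0.27
12 0.39 -0.12 0.26
13 0.33 -0.1 0.28
14 0.27 -0.09 0.28
15 0.21 -0.07 0.29
16 0.18 -0.03 0.14
17 0.15 -0.02 0.14
18 0.12 -0.02 0.15
19 0.09 -0.02 0.15
20 0.06 -0.01 0.14
21 0.03 -0.01 0.15
22 0.0 0.0 0.15
23 -0.03 0.0 0.14
```

```bash
python3 -m crank '[{"angular":[0,0,0],"delta_pos":[-0.22,0,0.12],"gripper":0},{"angular":[0,0,0],"delta_pos":[-0.25,0,0.15],"gripper":0},{"angular":[0,0,0],"delta_pos":[-0.24,0,0.17],"gripper":0},{"angular":[0,0,0],"delta_pos":[-0.23,0,0.18],"gripper":0},{"angular":[0,0,0],"delta_pos":[-0.22,0,0.2],"gripper":0},{"angular":[0,0,0],"delta_pos":[-0.2,0,0.21],"gripper":0}]'; python3 -c "
from h import *
save('wrist','w8.png')"
```

```text
time: 12.08
tool_pos: [0.4371, 0.1648, 0.2513]
tool_rot: [0.0, 0.999, 0.041, 0.0]
contact_force: [-0.7, -0.6, 0.4]
gripper_width: 0.202
```

View pics/w8.png

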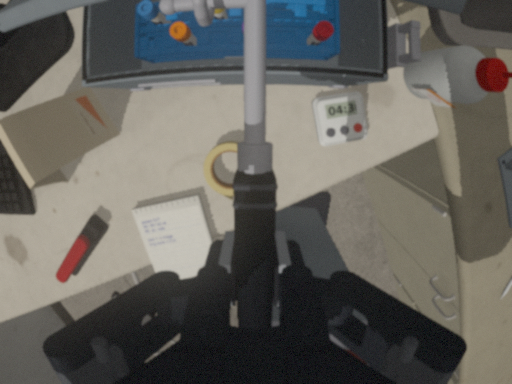

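```bash
python3 -m crank '[{"angular":[0,0,0],"delta_pos":[-0.2,0,0.22],"gripper":0},{"angular":[0,0,0],"delta_pos":[-0.18,0,0.23],"gripper":0},{"angular":[0,0,0],"delta_pos":[-0.16,0,0.24],"gripper":0},{"angular":[0,0,0],"delta_pos":[-0.15,0,0.25],"gripper":0},{"angular":[0,0,0],"delta_pos":[-0.14,0,0.26],"gripper":0},{"angular":[0,0,0],"delta_pos":[-0.12,0,0.26],"gripper":0}]'; python3 -c "
from h import *
save('wrist','w9.png')"
```

```text
time: 12.88
tool_pos: [0.4089, 0.1626, 0.2071]
tool_rot: [-0.0, 0.999, 0.041, -0.0]
contact_force: [0.4, 0.5, -0.3]
gripper_width: 0.196
```

View pics/w9.png

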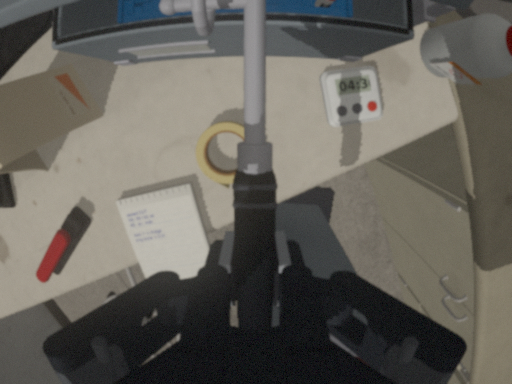

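```bash
python3 -m crank '[{"angular":[0,0,0],"delta_pos":[-0.1,0,0.28],"gripper":0},{"angular":[0,0,0],"delta_pos":[-0.09,0,0.28],"gripper":0},{"angular":[0,0,0],"delta_pos":[-0.07,0,0.29],"gripper":0},{"angular":[0,0,0],"delta_pos":[-0.03,0,0.14],"gripper":0},{"angular":[0,0,0],"delta_pos":[-0.02,0,0.14],"gripper":0},{"angular":[0,0,0],"delta_pos":[-0.02,0,0.15],"gripper":0},{"angular":[0,0,0],"delta_pos":[-0.02,0,0.15],"gripper":0},{"angular":[0,0,0],"delta_pos":[-0.01,0,0.14],"gripper":0}]'; python3 -c "
from h import *
save('wrist','w10.png');save('scene','s10.png')
a=cv2.imread('pics/s10.png')[100:200,185:285]; cv2.imwrite('pics/s10c.png',cv2.resize(a,None,fx=6,fy=6,interpolation=2))"
```

```text
time: 13.92
tool_pos: [0.3985, 0.1617, 0.1605]
tool_rot: [0.0, 0.999, 0.041, 0.0]
contact_force: [0.1, 0.2, -0.1]
gripper_width: 0.201
```

View pics/w10.png

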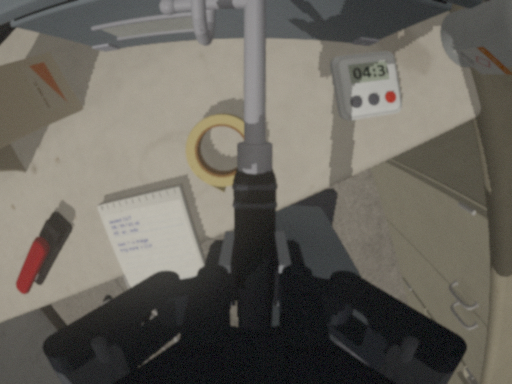

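View pics/s10c.png

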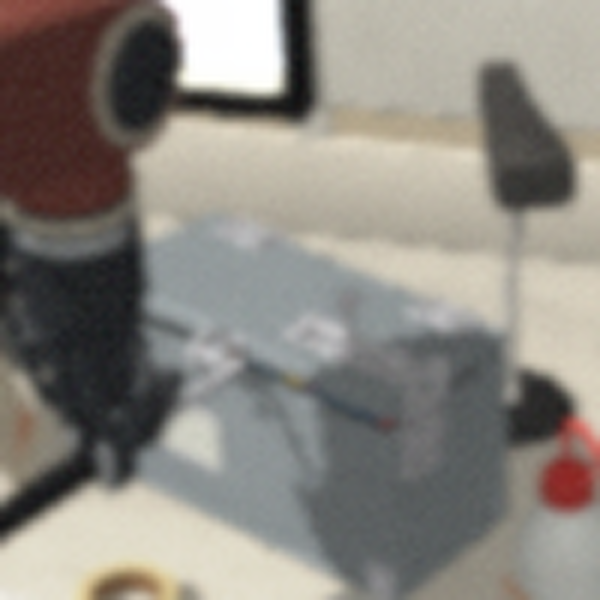

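```bash
python3 -m crank '[{"angular":[0,0,0],"delta_pos":[0,0,0.14],"gripper":0},{"angular":[0,0,0],"delta_pos":[0,0,0.14],"gripper":0},{"angular":[0,0,0],"delta_pos":[0,0,0.12],"gripper":0},{"angular":[0,0,0],"delta_pos":[0,0,0.1],"gripper":0}]';  python3 -m crank '[{"angular":[0,0,0],"delta_pos":[0,0,0.08],"gripper":0},{"angular":[0,0,0],"delta_pos":[0,0,0.08],"gripper":0}]'; python3 -c "
from h import *
save('wrist','w11.png');save('scene','s11.png')
a=cv2.imread('pics/s11.png')[100:200,185:285]; cv2.imwrite('pics/s11c.png',cv2.resize(a,None,fx=6,fy=6,interpolation=2))"
```

```text
time: 14.52
tool_pos: [0.3985, 0.1617, 0.1455]
tool_rot: [-0.0, 0.999, 0.041, 0.0]
contact_force: [-0.1, -0.6, -1.8]
gripper_width: 0.2
time: 14.78
tool_pos: [0.3987, 0.1617, 0.1414]
tool_rot: [0.0, 0.999, 0.04, 0.0]
contact_force: [-3.3, -1.3, 3.4]
gripper_width: 0.202
```

View pics/w11.png

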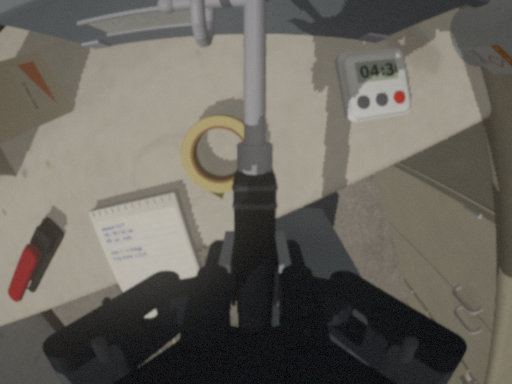

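View pics/s11c.png

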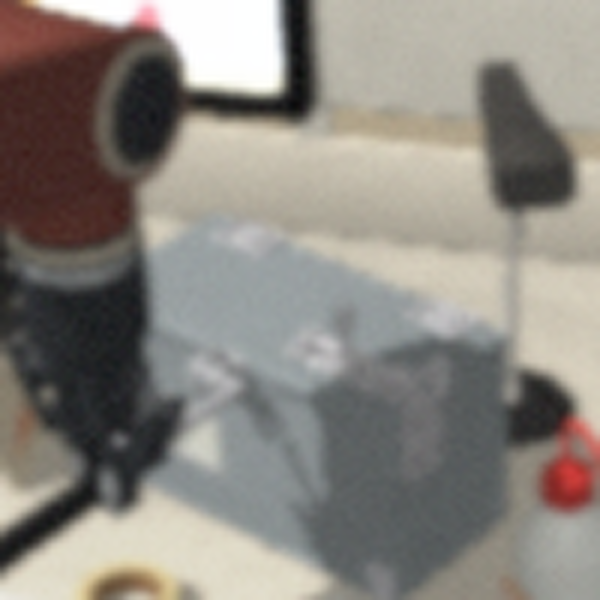

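```bash
python3 -m crank '[{"angular":[0,0,0],"delta_pos":[0,0,0.08],"gripper":0},{"angular":[0,0,0],"delta_pos":[0,0,0],"gripper":0}]';python3 -m crank '[{"angular":[0,0,0],"delta_pos":[0,0,0.08],"gripper":0},{"angular":[0,0,0],"delta_pos":[0,0,0],"gripper":0}]'; python3 -c "
from h import *
p,r=tool();print(p,r.as_euler('ZYX'),state()['contact_force'])
save('wrist','w12.png')
for n in ['eye','tine_tip','tine_root']:
    for x in landmark_of('wrist',n)[:1]: print(n,x['pixel'],x['conf'])
a=cv2.imread('pics/w12.png')[0:70,60:460]; cv2.imwrite('pics/w12c.png',cv2.resize(a,None,fx=2,fy=2,interpolation=2))"
```

```text
time: 15.12
tool_pos: [0.3987, 0.1618, 0.1386]
tool_rot: [-0.0, 0.999, 0.041, 0.0]
contact_force: [-2.7, -0.2, 3.5]
gripper_width: 0.2
time: 15.38
tool_pos: [0.3986, 0.1617, 0.136]
tool_rot: [-0.0, 0.999, 0.04, 0.0]
contact_force: [-1.7, -0.7, 2.1]
gripper_width: 0.198
[0.39862657 0.16173914 0.13597372] [ 8.09894945e-02 -4.88679673e-04 -3.14148944e+00] [-1.66921674 -0.66200575  2.12634376]
eye [201.5, 1.6] 0.62
```

View pics/w12c.png

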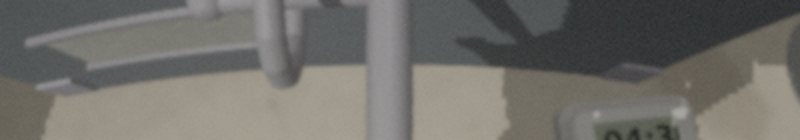

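```bash
cat > ring.py <<'E'
from fit import *
def ext(q,p,r,dy=0):
    P=[]
    for a in np.linspace(0,6.28,40):
        for b in np.linspace(0,6.28,12):
            rr=.01375+.00275*np.cos(b)
            P.append(wproj(lidpt(q,(-.147+rr*np.cos(a),dy+.00275*np.sin(b),rr*np.sin(a))),p,r))
    P=np.array(P); return P[:,0].min(),P[:,0].max(),P[:,1].max(),P[P[:,1].argmax(),0]
E
python3 - <<'E'
from ring import *
p,r=tool()
q=np.array([.5997,.1958,.080,1.1])
for th in (0,.02,.05,.08): q[3]=th; print(th,np.round(ext(q,p,r,.001),1),lidpt(q,(-.147,0,0)))
for pit in (0,.03,.06,.09):
  print(pit,[np.round(wproj(p+r.apply([.119*np.cos(pit),y,-.001-.119*np.sin(pit)]),p,r),1) for y in(0,-.036)], p[2]+.001+.119*np.sin(pit))
for n,b in [('FL',(-.0625,.13,.145)),('FR',(-.0625,-.13,.145)),('FLb',(-.0625,.13,.0)),('FRb',(-.0625,-.13,0))]: print(n,wproj(pt(q,b),p,r))
E
```

```text
0 [188.2 214.6  31.7 203.9] [0.51547026 0.18904721 0.152     ]
0.02 [186.4 213.7  29.8 202.5] [0.51549956 0.18904956 0.1549398 ]
0.05 [183.4 212.3  26.6 200.2] [0.51565338 0.18906189 0.15934694]
0.08 [180.3 210.8  22.9 199.1] [0.5159389  0.18908478 0.16374746]
0 [array([253.2,   0.6]), array([169.2,   5.4])] 0.137100246310392
0.03 [array([253.2,  -2. ]), array([166.9,   3.1])] 0.14066971083448898
0.06 [array([253.2,  -4.5]), array([164.6,   0.9])] 0.1442359630814459
0.09 [array([253.2,  -6.9]), array([162.1,  -1.1])] 0.14779579366495532
FL [-16.16586066  11.99796483]
FR [480.57731129  -7.01031638]
FLb [97.95646629 42.68852624]
FRb [376.11749933  37.42349479]
```

```bash
python3 - <<'E'
import cv2,numpy as np
a=cv2.imread('pics/w12.png')[0:50,140:300]; b=cv2.imread('pics/w11.png')[0:50,140:300];c=cv2.imread('pics/w10.png')[0:50,140:300]
cv2.imwrite('pics/w12d.png',cv2.resize(np.vstack([c,b,a]),None,fx=4,fy=4,interpolation=2))
E
```

```text
(no output)
```

View pics/w12d.png

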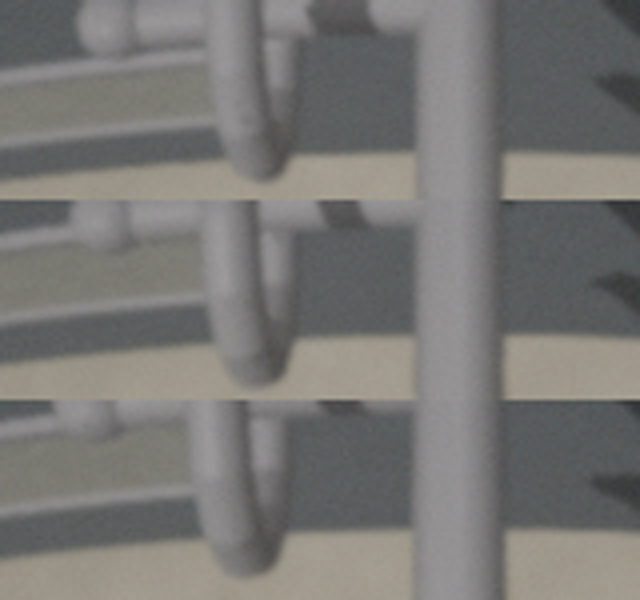

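```bash
python3 - <<'E'
from ring import *
p,r=tool()
q=np.array([.5997,.1958,.080,0])
print('front bottom mid',wproj(pt(q,(-.0625,.02,0)),p,r),'lid front top edge',wproj(pt(q,(-.0665,.03,.159)),p,r))
for z in (.14,.146,.152,.158,.165): print(z,wonz((202.5,44),z,p,r), (R.from_euler('z',-.08).apply(wonz((202.5,44),z,p,r)-np.array([q[0],q[1],0]))))
E
```

```text
front bottom mid [210.21165757  29.60643924] lid front top edge [127.70337328 -45.7379114 ]
0.14 [0.49590744 0.19035919 0.14      ] [-0.10389541  0.00287114  0.14      ]
0.146 [0.49477999 0.18924332 0.146     ] [-0.10510842  0.00184894  0.146     ]
0.152 [0.49365255 0.18812745 0.152     ] [-0.10632143  0.00082674  0.152     ]
0.158 [0.4925251  0.18701158 0.158     ] [-0.10753444 -0.00019546  0.158     ]
0.165 [0.49120975 0.18570973 0.165     ] [-0.10894962 -0.00138803  0.165     ]
```

```bash
python3 -m crank '[{"angular":[0,0,0],"delta_pos":[0,0,-0.24],"gripper":0},{"angular":[0,0,0],"delta_pos":[0,0.5,0],"gripper":0},{"angular":[0,0,0],"delta_pos":[0,0.6,0],"gripper":0},{"angular":[0,0,0],"delta_pos":[0,0.6,0],"gripper":0},{"angular":[0,0,0],"delta_pos":[0,0,0],"gripper":0}]'; python3 -c "
from h import *
p,r=tool();print(p,r.as_euler('ZYX'),state()['contact_force'])
save('wrist','w13.png');save('scene','s13.png')
for n in ['eye','bolt_knob','lid_hinge']:
    for x in landmark_of('scene',n)[:1]: print(n,x['pixel'],x['conf'])
a=cv2.imread('pics/s13.png')[120:200,195:275]; cv2.imwrite('pics/s13c.png',cv2.resize(a,None,fx=7,fy=7,interpolation=2))"
```

```text
time: 16.2
tool_pos: [0.4024, 0.1096, 0.143]
tool_rot: [0.0, 0.999, 0.039, -0.0]
contact_force: [0.0, 0.2, -0.8]
gripper_width: 0.2
[0.40244243 0.10955929 0.14297244] [7.84957018e-02 4.94984860e-04 3.14137709e+00] [ 0.02119052  0.2060632  -0.81166205]
eye [218.2, 162.3] 0.95
bolt_knob [240.4, 150.4] 0.62
lid_hinge [242.1, 148.2] 0.87
```

View pics/w13.png

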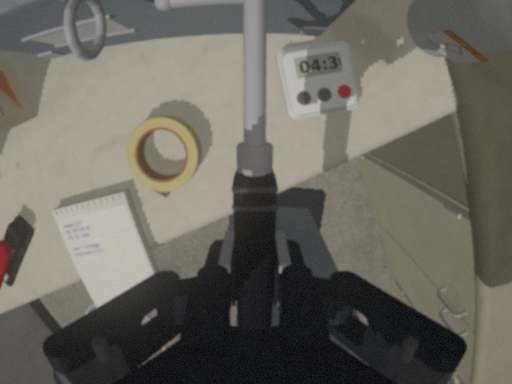

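View pics/s13c.png

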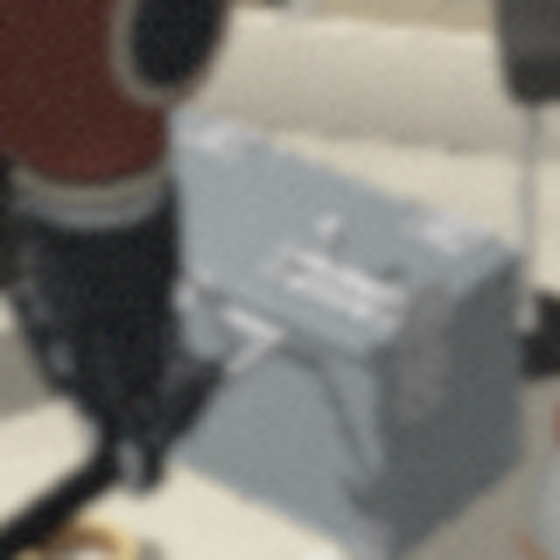

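```bash
python3 - <<'E'
from ring import *
p,r=tool()
for qx in (.5997,.5972):
  q=np.array([qx,.1956,.080,0])
  for th in (0,.03,.06): 
    q[3]=th; print(qx,th,np.round(ext(q,p,r,.0),1),np.round(proj('scene',lidpt(q,(-.147,0,0))),1),'knob',np.round(proj('scene',lidpt(q,(-.095,-.066,.040))),1))
  print('label',[np.round(wproj(pt(q,b),p,r),1) for b in [(-.0625,.13,0),(-.0625,0,0),(-.0625,.13,.145)]])
a=cv2.imread('pics/w13.png')[0:80,0:260]; cv2.imwrite('pics/w13c.png',cv2.resize(a,None,fx=3,fy=3,interpolation=2))
E
```

```text
0.5997 0 [ 72.2 114.4  47.7  95. ] [[220.7 160.9]] knob [[242.3 151.9]]
0.5997 0.03 [ 66.2 110.4  46.2  92.5] [[220.6 159.9]] knob [[242.5 151.1]]
0.5997 0.06 [ 59.9 106.2  44.4  86.8] [[220.6 159. ]] knob [[242.7 150.3]]
label [array([61. , 51.8]), array([178.3,  33.3]), array([-51.4,  36.4])]
0.5972 0 [ 71.4 113.8  53.3  94.6] [[220.2 161.2]] knob [[241.8 152.2]]
0.5972 0.03 [ 65.4 109.7  51.8  89. ] [[220.1 160.2]] knob [[242.  151.4]]
0.5972 0.06 [ 59.  105.5  50.2  86.3] [[220.1 159.2]] knob [[242.2 150.6]]
label [array([60.8, 54.1]), array([178.1,  35.9]), array([-51.8,  40.1])]
```

View pics/w13c.png

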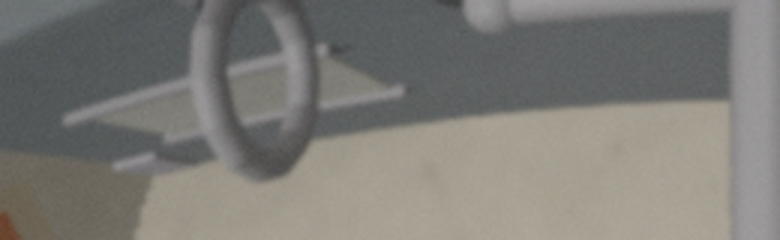

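```bash
python3 - <<'E'
from ring import *
p,r=tool()
for z in (.152,.156): print('scene eye',onz('scene',(218.2,162.3),z))
# observed knob in crop s13c (328,225)/7
print('knob scene lm',onz('scene',(240.4,150.4),.192),'mine',onz('scene',(195+328/7,120+225/7),.192))
def res(v):
    q=np.array([v[0],v[1],.08,v[2]]); e=ext(q,p,r); s=proj('scene',lidpt(q,(-.147,0,0)))[0]
    return np.r_[np.array(e[:3])-[63.3,106,60.7],(s-[218.2,162.3])*.7]
for th in (0,.02,.04):
    s=least_squares(lambda v:res([v[0],v[1],th]),[.597,.197],diff_step=1e-3); print(th,s.x,s.fun.round(1),s.cost, lidpt(np.r_[s.x,.08,th],(-.147,0,0)))
E
```

```text
scene eye [0.50267612 0.18890655 0.152     ]
scene eye [0.49882831 0.18426192 0.156     ]
knob scene lm [0.57522691 0.13996189 0.192     ] mine [0.57019066 0.12723504 0.192     ]
0 [0.59409513 0.19937755] [-0.2  0.3  0.1  0.5 -0.8] 0.5120733834552115 [0.50986539 0.19262476 0.152     ]
0.02 [0.59364002 0.19749198] [-0.7  0.8  0.1  0.7 -1.1] 1.4084199089652243 [0.50943958 0.19074154 0.1549398 ]
0.04 [0.59312158 0.19558145] [-1.3  1.4  0.1  0.8 -1.4] 3.1260444612538896 [0.50900905 0.18883805 0.15787843]
```

```bash
python3 - <<'E'
from plan import *
p,r=plan([.4024,.1096,.20],down(.08),0)
p,r=plan([.4903,.2412,.195],down(.08),0,p,r)
p,r=plan([.4903,.2412,.170],down(.08),0,p,r,step=.5)
E
```

```text
2 rows; end [0.4023 0.1096 0.1999] target [0.4024 0.1096 0.2   ]
[{"angular":[0,0,0.01],"delta_pos":[0,0.03,-0.95],"gripper":0},{"angular":[0,0,0.01],"delta_pos":[-0.01,0.02,-0.94],"gripper":0}]
5 rows; end [0.4902 0.2412 0.1951] target [0.4903 0.2412 0.195 ]
[{"angular":[0,0,0],"delta_pos":[0.65,-0.83,0.03],"gripper":0},{"angular":[0,0,0],"delta_pos":[0.66,-0.83,0.04],"gripper":0},{"angular":[0,0,0],"delta_pos":[0.65,-0.82,0.03],"gripper":0},{"angular":[0,0,0],"delta_pos":[0.66,-0.83,0.03],"gripper":0},{"angular":[0,0,0],"delta_pos":[0.65,-0.83,0.03],"gripper":0}]
2 rows; end [0.4902 0.2413 0.1699] target [0.4903 0.2412 0.17  ]
[{"angular":[0,0,0],"delta_pos":[0,0,0.42],"gripper":0},{"angular":[0,0,0],"delta_pos":[0,0,0.42],"gripper":0}]
```

```bash
python3 -m crank '[{"angular":[0,0,0],"delta_pos":[0,0,-0.95],"gripper":0},{"angular":[0,0,0],"delta_pos":[0,0,-0.95],"gripper":0},{"angular":[0,0,0],"delta_pos":[0.65,-0.83,0.03],"gripper":0},{"angular":[0,0,0],"delta_pos":[0.65,-0.83,0.03],"gripper":0},{"angular":[0,0,0],"delta_pos":[0.65,-0.83,0.03],"gripper":0},{"angular":[0,0,0],"delta_pos":[0.65,-0.83,0.03],"gripper":0},{"angular":[0,0,0],"delta_pos":[0.65,-0.83,0.03],"gripper":0},{"angular":[0,0,0],"delta_pos":[0,0,0.4],"gripper":0},{"angular":[0,0,0],"delta_pos":[0,0,0.4],"gripper":0}]'; python3 -m crank '[{"angular":[0,0,0],"delta_pos":[0,0,0.1],"gripper":0},{"angular":[0,0,0],"delta_pos":[0,0,0],"gripper":0}]'; python3 -c "
from h import *
save('wrist','w14.png')"
```

```text
time: 17.58
tool_pos: [0.489, 0.2428, 0.1705]
tool_rot: [0.0, 0.999, 0.041, -0.001]
contact_force: [-0.8, -0.1, -2.3]
gripper_width: 0.202
time: 17.82
tool_pos: [0.4892, 0.2423, 0.1683]
tool_rot: [0.0, 0.999, 0.04, -0.0]
contact_force: [0.4, 0.5, -1.2]
gripper_width: 0.203
```

View pics/w14.png

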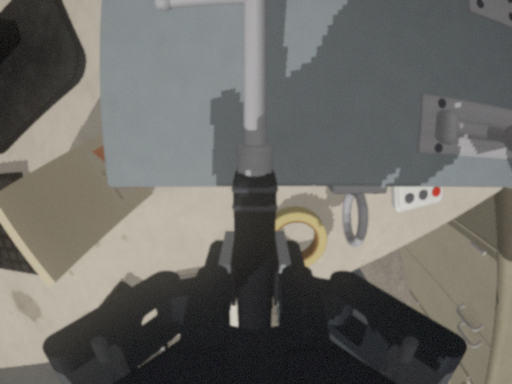

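```bash
python3 -c "
from fit import *
p,r=tool()
a=wonz((107,187),.159,p,r);b=wonz((500,186),.159,p,r);print(a,b,np.arctan2((b-a)[0],-(b-a)[1]))
y=np.arctan2((b-a)[0],-(b-a)[1]); M=R.from_euler('z',y); print('box', a-M.apply([-.0665,.13,.159]), 'ring', wonz((357,220),.152,p,r))
"; python3 -m crank '[{"angular":[0,0,0],"delta_pos":[0,0,0.08],"gripper":0},{"angular":[0,0,0],"delta_pos":[0,0,0],"gripper":0}]'; python3 -m crank '[{"angular":[0,0,0],"delta_pos":[0,0,0.08],"gripper":0},{"angular":[0,0,0],"delta_pos":[0,0,0],"gripper":0}]'
```

```text
[0.51793301 0.32112407 0.159     ] [0.53747138 0.09108412 0.159     ] 0.08473133244355105
box [0.59519633 0.19721834 0.        ] ring [0.50772851 0.18723023 0.152     ]
time: 18.12
tool_pos: [0.4898, 0.2427, 0.1666]
tool_rot: [-0.0, 0.999, 0.04, 0.0]
contact_force: [1.0, 0.8, -1.0]
gripper_width: 0.203
time: 18.38
tool_pos: [0.4899, 0.2429, 0.1643]
tool_rot: [-0.0, 0.999, 0.041, 0.0]
contact_force: [0.5, -0.8, -0.1]
gripper_width: 0.201
```

```bash
python3 -m crank '[{"angular":[0,0,0],"delta_pos":[0,0,0.1],"gripper":0},{"angular":[0,0,0],"delta_pos":[0,0,0],"gripper":0}]'; python3 -m crank '[{"angular":[0,0,0],"delta_pos":[0,0,0.1],"gripper":0},{"angular":[0,0,0],"delta_pos":[0,0,0],"gripper":0}]'
```

```text
time: 18.62
tool_pos: [0.4901, 0.243, 0.1637]
tool_rot: [0.0, 0.999, 0.041, 0.0]
contact_force: [-6.8, -1.9, 11.7]
gripper_width: 0.197
time: 18.88
tool_pos: [0.4904, 0.2433, 0.1618]
tool_rot: [-0.0, 0.999, 0.041, 0.001]
contact_force: [-7.1, -2.4, 14.7]
gripper_width: 0.206
```

```bash
python3 - <<'E'
from plan import *
p,r=tool(); print(p)
p,r=plan([.4904,.2433,.200],down(.082),0)
p,r=plan([.4667,.1473,.205],down(.082),0,p,r)
E
```

```text
[0.49040793 0.24331957 0.16178367]
2 rows; end [0.4904 0.2433 0.1999] target [0.4904 0.2433 0.2   ]
[{"angular":[0,-0.01,0],"delta_pos":[0,0,-0.64],"gripper":0},{"angular":[-0.01,-0.01,-0.01],"delta_pos":[0,0,-0.63],"gripper":0}]
4 rows; end [0.4666 0.1474 0.205 ] target [0.4667 0.1473 0.205 ]
[{"angular":[0,0,0],"delta_pos":[-0.26,0.78,-0.04],"gripper":0},{"angular":[0,0,0],"delta_pos":[-0.26,0.78,-0.04],"gripper":0},{"angular":[0,0,0],"delta_pos":[-0.27,0.78,-0.05],"gripper":0},{"angular":[0,0,0],"delta_pos":[-0.26,0.78,-0.04],"gripper":0}]
```

```bash
python3 -m crank '[{"angular":[0,0,0],"delta_pos":[0,0,-0.64],"gripper":0},{"angular":[0,0,0],"delta_pos":[0,0,-0.64],"gripper":0},{"angular":[0,0,0],"delta_pos":[-0.26,0.78,-0.04],"gripper":0},{"angular":[0,0,0],"delta_pos":[-0.26,0.78,-0.04],"gripper":0},{"angular":[0,0,0],"delta_pos":[-0.26,0.78,-0.04],"gripper":0},{"angular":[0,0,0],"delta_pos":[-0.26,0.78,-0.04],"gripper":0},{"angular":[0,0,0],"delta_pos":[0,0,0],"gripper":0}]'; python3 -c "
from h import *
p,r=tool(); print(p,r.as_euler('ZYX'))
save('wrist','w15.png'); im=cv2.imread('pics/w15.png');cv2.imwrite('pics/w15c.png',cv2.resize(im[0:220,160:420],None,fx=3,fy=2.7,interpolation=2))
for n in ['bolt_knob','tine_tip','eye']:
    for x in landmark_of('wrist',n)[:1]: print(n,x['pixel'],x['conf'])
for pit in (0,.03,.06,.09):
  print(pit,[np.round(wproj(p+r.apply([.119*np.cos(pit),y,-.001-.119*np.sin(pit)]),p,r),1) for y in(0,-.036)])
"
```

```text
time: 19.75
tool_pos: [0.4663, 0.1462, 0.202]
tool_rot: [-0.0, 0.999, 0.039, 0.001]
contact_force: [-0.2, -0.2, -0.9]
gripper_width: 0.2
[0.46630826 0.14618648 0.20197995] [ 7.88999573e-02 -1.15154746e-03 -3.14141421e+00]
bolt_knob [316.2, 51.8] 0.91
eye [330.0, 146.1] 0.3
0 [array([253.2,   0.6]), array([169.2,   5.4])]
0.03 [array([253.2,  -2. ]), array([166.9,   3.1])]
0.06 [array([253.2,  -4.5]), array([164.6,   0.9])]
0.09 [array([253.2,  -6.9]), array([162.1,  -1.1])]
```

View pics/w15c.png

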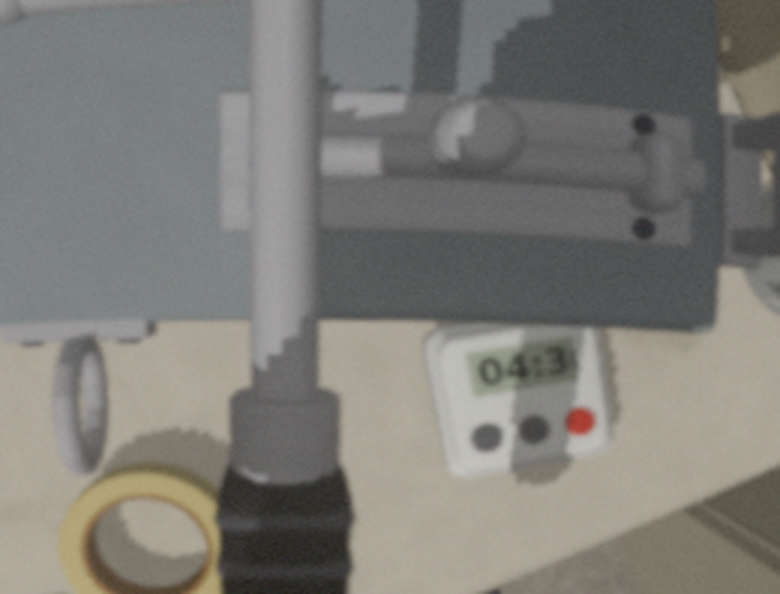

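```bash
python3 -c "
from h import *
p,r=tool()
for px in [(320,48),(316.2,51.8)]:
  k=wonz(px,.195,p,r); print(k,'in tool',r.inv().apply(k-p))
# shank right edge at knob row & left edge in px
for px in [(160+252/3,48),(160+320/3,48)]:
  for z in (.205,.210): k=wonz(px,z,p,r); print(k,r.inv().apply(k-p)[1])
print(wonz((160+715/3,325/2.7),.159,p,r), wonz((160+95/3,320/2.7),.159,p,r))
a=wonz((160+715/3,325/2.7),.159,p,r); M=R.from_euler('z',.082); print('box',a-M.apply([-.0665,-.13,.159]))
"
```

```text
[0.56843372 0.12623446 0.195     ] in tool [0.09997019 0.02966263 0.00647977]
[0.56639807 0.12781854 0.195     ] in tool [0.09807063 0.02791768 0.00647967]
[0.56284329 0.15926781 0.205     ] -0.003719666863289732
[0.56194116 0.15903256 0.21      ] -0.003560270235690453
[0.56360693 0.15013045 0.205     ] 0.005449530499816789
[0.56267373 0.15026692 0.21      ] 0.005235921075748469
[0.54085001 0.06492546 0.159     ] [0.52898934 0.18812877 0.159     ]
box [0.59647851 0.19993554 0.        ]
```

```bash
python3 -m crank '[{"angular":[0,0,0],"delta_pos":[0,0,0.27],"gripper":0},{"angular":[0,0,0],"delta_pos":[0,0,0.27],"gripper":0},{"angular":[0,0,0],"delta_pos":[0,0.25,0],"gripper":0},{"angular":[0,0,0],"delta_pos":[0,0.2,0],"gripper":0},{"angular":[0,0,0],"delta_pos":[0,0.2,0],"gripper":0},{"angular":[0,0,0],"delta_pos":[0,0.2,0],"gripper":0}]';  python3 -m crank '[{"angular":[0,0,0],"delta_pos":[0,0.2,0],"gripper":0},{"angular":[0,0,0],"delta_pos":[0,0.2,0],"gripper":0},{"angular":[0,0,0],"delta_pos":[0,0.1,0],"gripper":0}]'; python3 -c "
from h import *
p,r=tool(); print(p,r.as_euler('ZYX'))
save('wrist','w16.png'); im=cv2.imread('pics/w16.png');cv2.imwrite('pics/w16c.png',cv2.resize(im[0:220,160:420],None,fx=3,fy=2.7,interpolation=2))
"
```

```text
time: 20.7
tool_pos: [0.4684, 0.1214, 0.1853]
tool_rot: [-0.0, 0.999, 0.041, 0.0]
contact_force: [0.9, 1.2, -1.2]
gripper_width: 0.203
time: 21.08
tool_pos: [0.4696, 0.1063, 0.1851]
tool_rot: [-0.0, 0.999, 0.04, 0.0]
contact_force: [0.6, 1.3, -1.4]
gripper_width: 0.198
[0.46960726 0.10631562 0.18514795] [ 8.07779082e-02 -3.67011458e-04 -3.14152928e+00]
```

View pics/w16c.png

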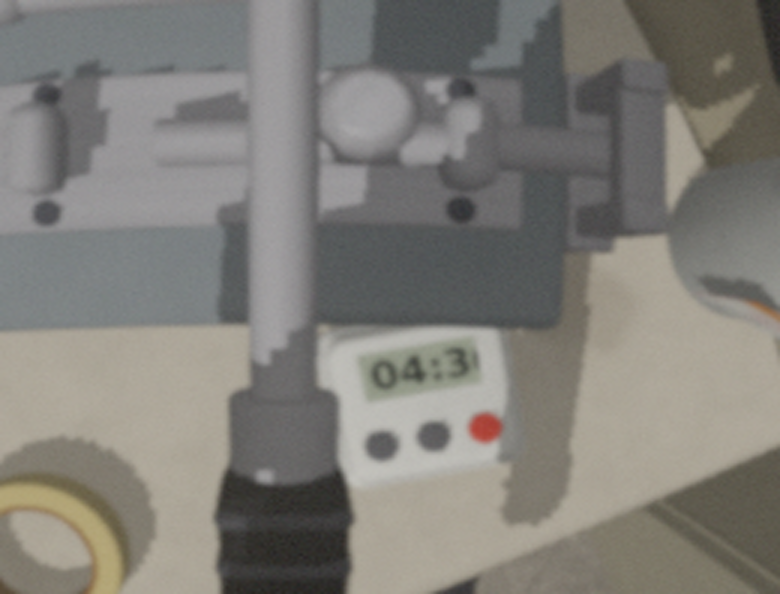

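```bash
python3 -m crank '[{"angular":[0,0,0],"delta_pos":[0,0.1,0],"gripper":0},{"angular":[0,0,0],"delta_pos":[0,0.07,0],"gripper":0}]'; python3 -m crank '[{"angular":[0,0,0],"delta_pos":[0,0.07,0],"gripper":0},{"angular":[0,0,0],"delta_pos":[0,0,0],"gripper":0}]'
```

```text
time: 21.38
tool_pos: [0.4699, 0.1022, 0.1851]
tool_rot: [-0.001, 0.999, 0.041, 0.0]
contact_force: [-0.4, 7.0, -1.5]
gripper_width: 0.197
time: 21.62
tool_pos: [0.47, 0.1011, 0.1852]
tool_rot: [-0.002, 0.999, 0.042, 0.0]
contact_force: [-0.4, 9.0, -1.1]
gripper_width: 0.199
```

```bash
python3 -m crank '[{"angular":[0,0,0],"delta_pos":[0,0.05,0],"gripper":0},{"angular":[0,0,0],"delta_pos":[0,0,0],"gripper":0}]'; python3 -c "
from h import *
p,r=tool(); print(p,r.as_euler('ZYX'))
save('wrist','w17.png'); im=cv2.imread('pics/w17.png');cv2.imwrite('pics/w17c.png',cv2.resize(im[0:220,160:420],None,fx=3,fy=2.7,interpolation=2))
"
```

```text
time: 21.88
tool_pos: [0.47, 0.1003, 0.1852]
tool_rot: [-0.003, 0.999, 0.042, 0.0]
contact_force: [0.3, 11.4, -0.1]
gripper_width: 0.197
[0.47003282 0.10028212 0.18521558] [ 8.44486137e-02 -5.89924784e-04 -3.13640896e+00]
```

View pics/w17c.png

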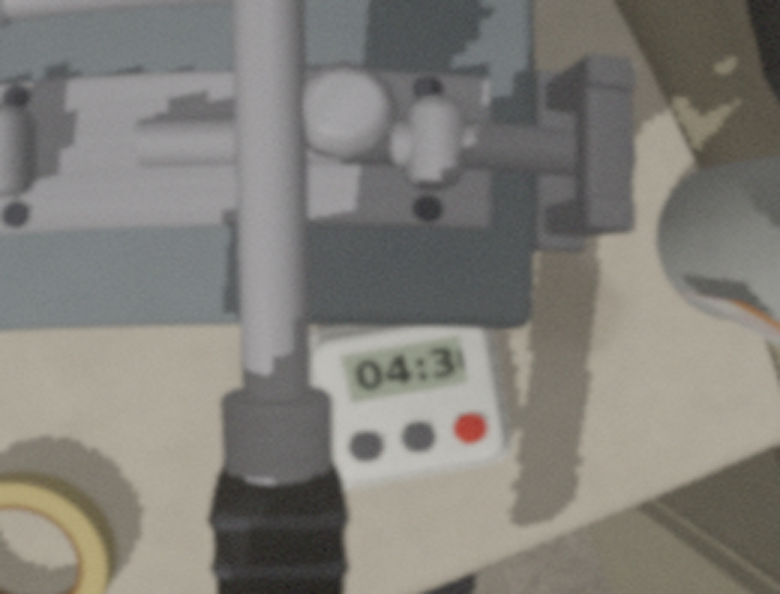

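```bash
python3 -m crank '[{"angular":[0,0,0],"delta_pos":[0,-0.4,0],"gripper":0},{"angular":[0,0,0],"delta_pos":[0,0,-0.8],"gripper":0},{"angular":[0,0,0],"delta_pos":[0,0,-1],"gripper":0},{"angular":[0,0,0],"delta_pos":[0,0,-1],"gripper":0},{"angular":[0,0,0],"delta_pos":[0,0,-0.3],"gripper":0}]'; python3 - <<'E'
from plan import *
p,r=tool(); print(p,r.as_euler('ZYX'))
save('wrist','w18.png'); im=cv2.imread('pics/w18.png');im2=cv2.imread('pics/w5.png')
cv2.imwrite('pics/w18c.png',cv2.resize(np.hstack([im[0:240,140:300],im2[0:240,140:300]]),None,fx=2.45,fy=2.45,interpolation=2))
p,r=plan([.42,-.10,.28],down(.33),0,p,r)
p,r=plan([.4606,-.2895,.15],down(.6345,.035),0,p,r)
E
```

```text
time: 22.55
tool_pos: [0.47, 0.1098, 0.2802]
tool_rot: [0.0, 0.999, 0.04, 0.002]
contact_force: [-0.1, 0.5, -1.6]
gripper_width: 0.197
[0.47002221 0.1098429  0.28016443] [ 0.08044021 -0.00343031  3.14061018]
7 rows; end [ 0.4202 -0.1001  0.2799] target [ 0.42 -0.1   0.28]
[{"angular":[0,-0.01,-0.41],"delta_pos":[-0.32,0.98,0],"gripper":0},{"angular":[0,0,-0.41],"delta_pos":[-0.35,0.96,0],"gripper":0},{"angular":[0.01,-0.01,-0.41],"delta_pos":[-0.39,0.95,0],"gripper":0},{"angular":[0,0,-0.4],"delta_pos":[-0.42,0.94,0],"gripper":0},{"angular":[0,-0.01,-0.41],"delta_pos":[-0.45,0.92,0],"gripper":0},{"angular":[0,0,-0.41],"delta_pos":[-0.49,0.91,0],"gripper":0},{"angular":[0.01,-0.01,-0.41],"delta_pos":[-0.51,0.89,0.01],"gripper":0}]
7 rows; end [ 0.4605 -0.2896  0.1501] target [ 0.4606 -0.2895  0.15  ]
[{"angular":[-0.01,-0.06,-0.5],"delta_pos":[-0.11,0.92,0.62],"gripper":0},{"angular":[-0.01,-0.05,-0.5],"delta_pos":[-0.15,0.91,0.62],"gripper":0},{"angular":[-0.01,-0.06,-0.5],"delta_pos":[-0.18,0.9,0.62],"gripper":0},{"angular":[-0.01,-0.06,-0.49],"delta_pos":[-0.22,0.89,0.62],"gripper":0},{"angular":[-0.01,-0.05,-0.5],"delta_pos":[-0.25,0.88,0.63],"gripper":0},{"angular":[-0.01,-0.06,-0.5],"delta_pos":[-0.29,0.87,0.62],"gripper":0},{"angular":[-0.01,-0.06,-0.5],"delta_pos":[-0.33,0.86,0.63],"gripper":0}]
```

View pics/w18c.png

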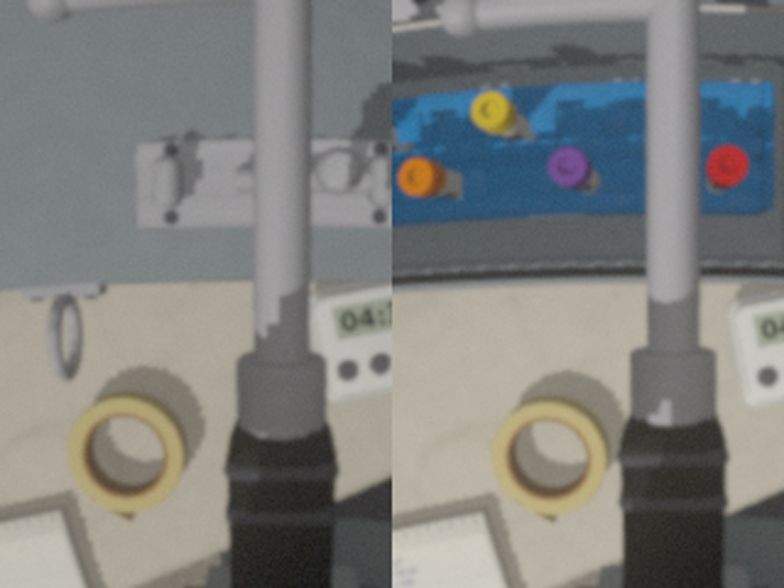

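```bash
python3 - <<'E'
from h import *
from scipy.optimize import least_squares
p=np.zeros(3); r=R.identity()
# baseline points in tool frame: fit root x offset
def T(v,a,dx,dz): # rod-frame point rel TCP (x fwd,y,z down)
    q=R.from_euler('y',a).apply(np.array(v)-[0,0,-.0016])+[0,0,-.0016]; return q+[dx,0,dz]
pts=[(.119,-.036,-.0016),(.119,0,-.0016),(.048,0,-.0106),(.062,0,-.0085)]
base=[wproj(T(v,0,0,0),p,r) for v in pts]; print(np.round(base,1))
d=np.array([[-9.4,-3.7],[0,np.nan],[0,4],[0,2]])
def res(u):
    e=np.array([wproj(T(v,*u),p,r)-b for v,b in zip(pts,base)])-d
    return e[~np.isnan(e)]
s=least_squares(res,[.03,0,0],x_scale=[.01,.001,.001]); print(s.x,s.fun.round(1))
s=least_squares(lambda u:res([u[0],u[1],0]),[.03,0],x_scale=[.01,.001]); print(s.x,s.fun.round(1))
for a in (.05,.1): print(a,[np.round(wproj(T(v,a,0,0),p,r)-b,1) for v,b in zip(pts,base)])
E
```

```text
[[1.688e+02 5.000e+00]
 [2.532e+02 2.000e-01]
 [2.532e+02 1.689e+02]
 [2.532e+02 1.334e+02]]
[0.21692113 0.00112034 0.01364996] [ 1.2 -1.2 -0.   0.  -1.3  0.   2.4]
[ 8.09741484e-02 -3.66091711e-05] [ 3.  -2.2 -0.  -0.   0.5 -0.   1.5]
0.05 [array([-3.9, -3.8]), array([-0. , -4.3]), array([-0. ,  2.6]), array([-0. ,  1.9])]
0.1 [array([-8.1, -7.2]), array([-0. , -8.4]), array([-0. ,  5.6]), array([-0. ,  4.3])]
```

```bash
python3 -m crank '[{"angular":[0,0,-0.41],"delta_pos":[-0.32,0.98,0],"gripper":0},{"angular":[0,0,-0.41],"delta_pos":[-0.35,0.96,0],"gripper":0},{"angular":[0,0,-0.41],"delta_pos":[-0.39,0.95,0],"gripper":0},{"angular":[0,0,-0.41],"delta_pos":[-0.42,0.94,0],"gripper":0},{"angular":[0,0,-0.41],"delta_pos":[-0.45,0.92,0],"gripper":0},{"angular":[0,0,-0.41],"delta_pos":[-0.49,0.91,0],"gripper":0},{"angular":[0,0,-0.41],"delta_pos":[-0.51,0.89,0],"gripper":0}]'; python3 - <<'E'
from plan import *
p,r=plan([.4606,-.2895,.14],down(.6335,.07),0)
E
```

```text
time: 23.48
tool_pos: [0.4185, -0.1009, 0.2761]
tool_rot: [-0.001, 0.986, 0.165, -0.001]
contact_force: [-0.3, -0.1, -1.1]
gripper_width: 0.194
7 rows; end [ 0.4607 -0.2895  0.1399] target [ 0.4606 -0.2895  0.14  ]
[{"angular":[-0.02,-0.11,-0.49],"delta_pos":[-0.1,0.92,0.65],"gripper":0},{"angular":[-0.02,-0.11,-0.5],"delta_pos":[-0.14,0.9,0.65],"gripper":0},{"angular":[-0.02,-0.11,-0.49],"delta_pos":[-0.17,0.91,0.65],"gripper":0},{"angular":[-0.02,-0.11,-0.49],"delta_pos":[-0.2,0.89,0.66],"gripper":0},{"angular":[-0.02,-0.11,-0.49],"delta_pos":[-0.23,0.88,0.66],"gripper":0},{"angular":[-0.02,-0.11,-0.5],"delta_pos":[-0.26,0.87,0.66],"gripper":0},{"angular":[-0.02,-0.11,-0.49],"delta_pos":[-0.29,0.86,0.67],"gripper":0}]
```

```bash
python3 -m crank '[{"angular":[-0.02,-0.11,-0.49],"delta_pos":[-0.1,0.92,0.65],"gripper":0},{"angular":[-0.02,-0.11,-0.49],"delta_pos":[-0.14,0.9,0.65],"gripper":0},{"angular":[-0.02,-0.11,-0.49],"delta_pos":[-0.17,0.91,0.65],"gripper":0},{"angular":[-0.02,-0.11,-0.49],"delta_pos":[-0.2,0.89,0.66],"gripper":0},{"angular":[-0.02,-0.11,-0.49],"delta_pos":[-0.23,0.88,0.66],"gripper":0},{"angular":[-0.02,-0.11,-0.5],"delta_pos":[-0.26,0.87,0.66],"gripper":0},{"angular":[-0.02,-0.11,-0.49],"delta_pos":[-0.29,0.86,0.67],"gripper":0},{"angular":[0,0,0],"delta_pos":[0,0,0],"gripper":0}]'; python3 - <<'E'
from plan import *
p,r=tool(); print(p,r.as_euler('ZYX'))
save('wrist','w19.png'); save('scene','s19.png')
a=cv2.imread('pics/s19.png')[190:310,270:360]; cv2.imwrite('pics/s19c.png',cv2.resize(a,None,fx=5,fy=5,interpolation=2))
p,r=plan([.4606,-.2895,.095],down(.6335,.07),0)
p,r=plan([.4606,-.2895,.0605],down(.6335,.07),0,p,r,step=.5)
E
```

```text
time: 24.48
tool_pos: [0.46, -0.2886, 0.1381]
tool_rot: [0.009, 0.95, 0.31, -0.034]
contact_force: [0.4, -0.3, -1.0]
gripper_width: 0.199
[ 0.46003411 -0.28862246  0.1381459 ] [ 0.63011502  0.07024288 -3.13719336]
2 rows; end [ 0.4607 -0.2894  0.095 ] target [ 0.4606 -0.2895  0.095 ]
[{"angular":[-0.01,-0.01,-0.01],"delta_pos":[0.03,0.01,0.76],"gripper":0},{"angular":[0,-0.01,-0.02],"delta_pos":[0.04,0.02,0.76],"gripper":0}]
3 rows; end [ 0.4607 -0.2895  0.0604] target [ 0.4606 -0.2895  0.0605]
[{"angular":[0,0,0],"delta_pos":[0.03,0,0.38],"gripper":0},{"angular":[0,0,0],"delta_pos":[0.02,0,0.38],"gripper":0},{"angular":[0,0,0],"delta_pos":[0.03,0,0.39],"gripper":0}]
```

View pics/w19.png

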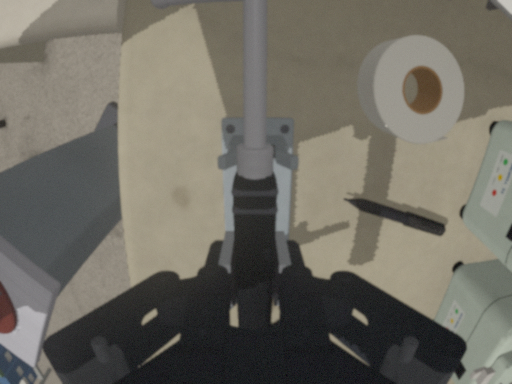

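View pics/s19c.png

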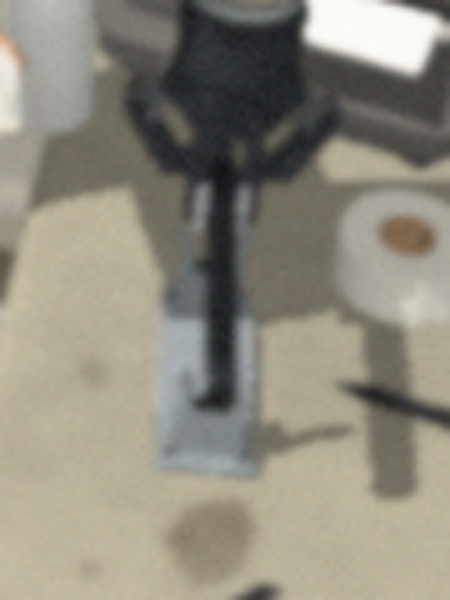

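```bash
python3 -m crank '[{"angular":[0,0,0],"delta_pos":[0.03,0.01,0.76],"gripper":0},{"angular":[0,0,-0.03],"delta_pos":[0.04,0.02,0.76],"gripper":0},{"angular":[0,0,0],"delta_pos":[0.03,0,0.38],"gripper":0},{"angular":[0,0,0],"delta_pos":[0.02,0,0.38],"gripper":0},{"angular":[0,0,0],"delta_pos":[0.03,0,0.38],"gripper":0}]'; python3 -m crank '[{"angular":[0,0,0],"delta_pos":[0,0,0.05],"gripper":0},{"angular":[0,0,0],"delta_pos":[0,0,0],"gripper":0}]'; python3 - <<'E'
from plan import *
p,r=tool(); print(p,r.as_euler('ZYX'))
save('wrist','w20.png')
E
```

```text
time: 25.2
tool_pos: [0.4622, -0.2903, 0.0623]
tool_rot: [0.012, 0.95, 0.312, -0.032]
contact_force: [-0.9, 0.2, -1.9]
gripper_width: 0.204
time: 25.45
tool_pos: [0.4618, -0.2904, 0.0608]
tool_rot: [0.012, 0.95, 0.312, -0.032]
contact_force: [-0.3, -0.3, -0.6]
gripper_width: 0.196
[ 0.46180421 -0.29037184  0.06084658] [0.63433448 0.06793762 3.13939752]
```

View pics/w20.png

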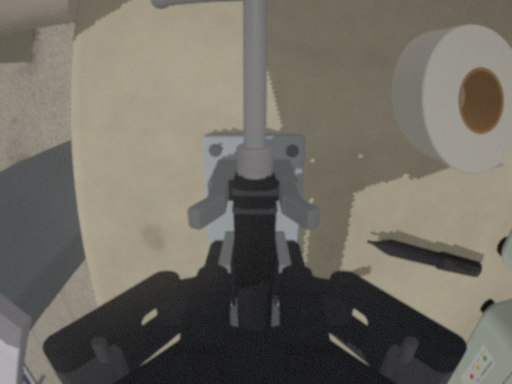

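```bash
python3 -m crank '[{"angular":[0,0,0],"delta_pos":[-0.04,-0.02,0.06],"gripper":0},{"angular":[0,0,0],"delta_pos":[0,0,0],"gripper":0}]'; python3 -m crank '[{"angular":[0,0,0],"delta_pos":[0,0,0.05],"gripper":0},{"angular":[0,0,0],"delta_pos":[0,0,0],"gripper":0}]'
```

```text
time: 25.75
tool_pos: [0.4603, -0.2908, 0.0593]
tool_rot: [0.012, 0.95, 0.312, -0.032]
contact_force: [-0.2, 0.2, -0.5]
gripper_width: 0.197
time: 26.0
tool_pos: [0.4605, -0.291, 0.0583]
tool_rot: [0.012, 0.95, 0.312, -0.032]
contact_force: [-0.5, 1.2, 5.1]
gripper_width: 0.198
```

```bash
python3 -m crank '[{"angular":[0,0,0],"delta_pos":[0,0,0],"gripper":0.3},{"angular":[0,0,0],"delta_pos":[0,0,0],"gripper":0.5},{"angular":[0,0,0],"delta_pos":[0,0,0],"gripper":1},{"angular":[0,0,0],"delta_pos":[0,0,0],"gripper":1},{"angular":[0,0,0],"delta_pos":[0,0,0],"gripper":1}]'; python3 - <<'E'
from plan import *
p,r=tool(); print(p,r.as_euler('ZYX'))
save('wrist','w21.png')
E
```

```text
time: 26.62
tool_pos: [0.4601, -0.2906, 0.0573]
tool_rot: [0.011, 0.95, 0.312, -0.032]
contact_force: [0.3, 0.0, 0.1]
gripper_width: 1.006
[ 0.4601255  -0.29058221  0.05733327] [0.6343543  0.06797676 3.13982208]
```

View pics/w21.png

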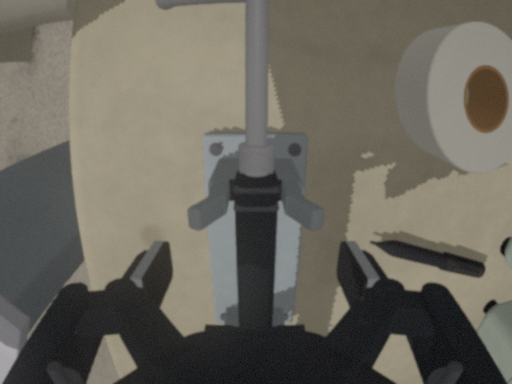

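```bash
python3 -m crank '[{"angular":[0,0,0],"delta_pos":[0,0,-0.6],"gripper":1},{"angular":[0,0,0],"delta_pos":[0,0,-1],"gripper":1},{"angular":[0,0.4,0],"delta_pos":[0,0,-1],"gripper":1},{"angular":[0,0.4,0],"delta_pos":[0,0,-1],"gripper":1},{"angular":[0,0,0],"delta_pos":[0,0,-1],"gripper":1},{"angular":[0,0,0],"delta_pos":[-0.3,0,-0.4],"gripper":1},{"angular":[0,0,0],"delta_pos":[0,0,0],"gripper":1}]'; python3 - <<'E'
from plan import *
p,r=tool(); print(p,r.as_euler('ZYX'))
save('wrist','w22.png'); save('scene','s22.png'); save('top','t22.png')
for px in []: pass
a=cv2.imread('pics/s22.png')[90:310,180:360]; cv2.imwrite('pics/s22c.png',cv2.resize(a,None,fx=2.7,fy=2.7,interpolation=2))
a=cv2.imread('pics/t22.png')[100:280,100:420]; cv2.imwrite('pics/t22c.png',cv2.resize(a,None,fx=2.5,fy=2.5,interpolation=2))
E
```

```text
time: 27.55
tool_pos: [0.4577, -0.2927, 0.2085]
tool_rot: [0.002, 0.95, 0.312, 0.002]
contact_force: [-0.6, -0.7, 0.6]
gripper_width: 1.0
[ 0.45769821 -0.29268984  0.2084971 ] [ 6.33767491e-01 -2.20674056e-03  3.13745722e+00]
```

View pics/w22.png

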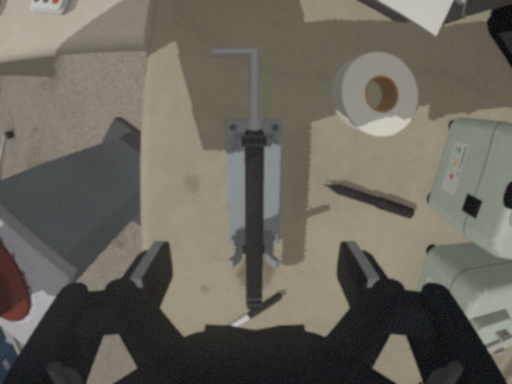

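View pics/s22c.png

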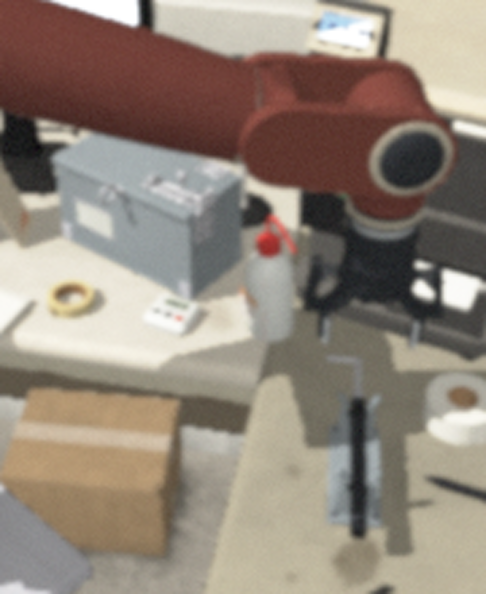

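View pics/t22c.png

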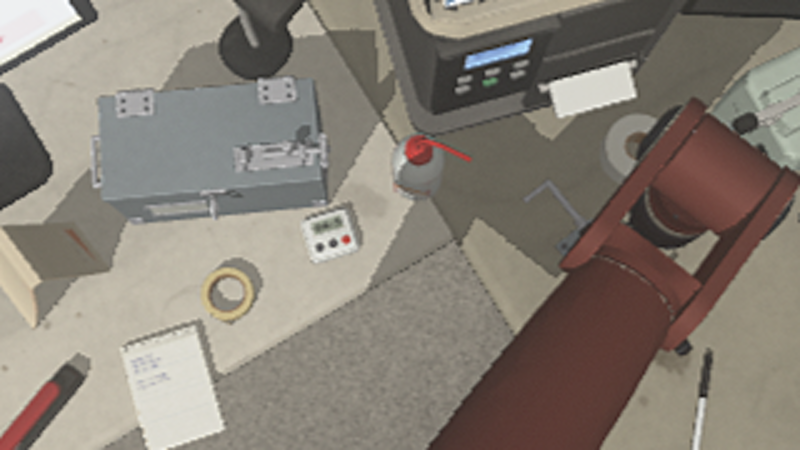

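```bash
python3 - <<'E'
from h import *
p,r=tool()
a=wonz((254,51),.059,p,r);b=wonz((253.8,305),.059,p,r);t=wonz((213,51.5),.059,p,r);d=a-b;u=d/np.linalg.norm(d)
print(a,b,t,np.linalg.norm(d),np.arctan2(d[1],d[0]),'grip',a-u*.142, b+u*.13)
print(onz('top',(100+545/2.5,100+184/2.5),.059), 'before',onz('top',(300+112/6,160+77/6),.059))
im=cv2.imread('pics/w22.png'); cv2.imwrite('pics/w22c.png',cv2.resize(im[30:320,190:310],None,fx=2.0,fy=2.0,interpolation=2))
E
```

```text
[ 0.55496202 -0.21938025  0.059     ] [ 0.33775913 -0.37889407  0.059     ] [ 0.53326603 -0.18934031  0.059     ] 0.26948423492413465 0.6334422033703622 grip [ 0.44051076 -0.30343326  0.059     ] [ 0.44253845 -0.30194413  0.059     ]
[ 0.5530453  -0.21854781  0.059     ] before [ 0.55553798 -0.22080984  0.059     ]
```

View pics/w22c.png

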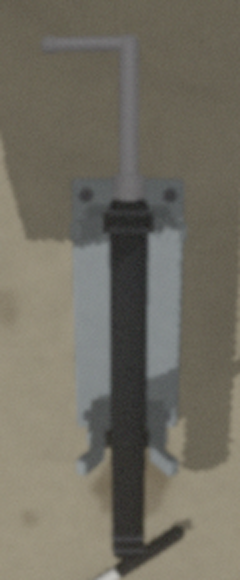

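```bash
python3 -c "
from plant import *
print(job_done())"
```

```text
the job is handed in; nothing more can be done
None
```

The job is done and handed in at about 28 s of the 53 s allowed. The lid is shut and bolted, and the rod is back in its cradle.

- **Lid:** I put the tine through the ring eye and swung the lid down along its arc, slowing to a few mm per row near the end. The rod slipped in the grip as I pushed the last bit. I therefore unhooked and pressed the lid edge with the rod handle. The force rose to about 15 N with the lid at its shut height, so I take it as fully shut. A camera fit of the ring also gave lid angle 0 as the best match.
- **Bolt:** I pushed the knob with the rod shank until the force rose to 11 N, well above the 1.5 N friction. The wrist picture shows the pin in the keeper and the bolt's collar against its strap.
- **Rod:** It had tilted up about 0.07 rad in the grip, so I pitched the tool to lay it level. The last wrist picture shows it seated in both forks, with the grip centre within about 2 mm and the yaw within about 0.001 rad of the start.
- **Bench and arm:** The other things look unmoved in the last scene and top pictures. The open gripper stands about 0.2 m above the bench and clear of the cradle.
- **Disagreements:** My estimates of the box position differed by up to about 5 mm between views, so I relied on contact forces at the shut and bolt stops. I did not take a separate close picture of the bolt after laying the rod down; it still looks engaged in the scene and top pictures.

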